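# Restock the relay well from a tipping bin

### The job

Restock the relay well: lift its hatch just off the seat and, keeping it between its rails, slide it sideways onto the parking deck; then raise the bar of the tipping bin slowly until relays start to slide, and let three drop into the well (a fourth does no harm, the rest must stay in the bin). Put every relay spilled on the mat into the well too, let the bin down level, and bring the hatch back the same way so that it lies flush in its seat, leaving the other things on the bench alone.

Things in the scene. Friction and masses are not known exactly. Their poses are not given: they have to be found in the camera images.
- station: fixed grey bench unit, 130 mm wide in x (hatch part). Origin on the bench under the middle of its well; z up. Its own y runs from the tipping bin (-y) over the well (y 0) to the parking deck (+y). The bin's stand, 60 mm wide and up to 120 mm high, is at y -42 to -226
- well (a point): centre of the well's floor, 6 mm above the bench, on the station. The well is a pocket open at the top, 92 mm in x by 110 mm in y, up to the seat at 53 mm; the bin and its stand overhang its -y end, so there is room for a gripper only over its +y half
- seat (a point): centre of the hatch's seat, height 53 mm, on the station: a ledge round the well in a recess 114 mm (x) by 132 mm (y, from -66 to +66). The hatch's origin is here when it is shut
- deck (a point): point on the flat parking deck, height 60 mm (y +66 to +208), 137 mm from the seat along station +y, where the hatch's origin comes when it is parked
- rail (a point): mid-top of one of the two straight rails that form the hatch's channel: tops at height 78 mm, inner faces at station x = +/-57 mm, running along y from -76 to +216; cross stops as high as the rails end the channel at y -66 and y +208
- hatch: loose aluminium cover, 108 (x) x 126 (y) x 6 mm, 0.35 kg; origin: centre of its underside. On it a black grab bar along its y, 12 mm wide and high, 70 mm long, its centre 36 mm above the underside, 24 mm free below. Shut it has 3 mm play all round and must rise over 8 mm to slide to station +y; parts of the bin stand above its -y edge begin at height 96 mm
- bin (a joint): tilt of the bin in rad: 0 level, grows as its rear bar is raised, stop at 0.9. Damped (0.5 N m s/rad), no spring: let go, it sinks back to level in about a second. Lifting the bar takes 2 to 5 N. The bin is a white open trough 40 mm wide, mouth over the well's -y edge, walls up to height 144 mm, six relays one behind another in its one lane
- bin_floor (a point): middle of the bin's floor, moves with the bin. The floor is crowned: each relay lies on a facet 3 degrees less steep than the one ahead (12 degrees down to the mouth for the first, -3 for the last), so as the tilt grows slowly they let go one at a time, about 0.05 rad (12 mm of bar travel) apart, the first somewhere from 0.2 to 0.45 rad, as friction has it
- bin_pivot (a point): middle of the bin's hinge axis (along station x), at the lip of its mouth: station x 0, y -50, height 108 mm
- bin_bar (a point): middle of the round steel bar behind the bin by which it is tilted: along station x, 12 mm thick, 55 mm free length, 215 mm behind the hinge axis and 22 mm above it when level; moves with the bin; 38 mm free between bar and bin
- R1: a cube relay, 20 (x) x 24 (y) x 16 (z) mm plain black plastic block, 25 g; origin at its centre; number 1 from the mouth in the bin's lane, long side along the lane
- R2: a cube relay, 20 (x) x 24 (y) x 16 (z) mm plain black plastic block, 25 g; origin at its centre; number 2 from the mouth in the bin's lane, long side along the lane
- R3: a cube relay, 20 (x) x 24 (y) x 16 (z) mm plain black plastic block, 25 g; origin at its centre; number 3 from the mouth in the bin's lane, long side along the lane
- R4: a cube relay, 20 (x) x 24 (y) x 16 (z) mm plain black plastic block, 25 g; origin at its centre; number 4 from the mouth in the bin's lane, long side along the lane
- R5: a cube relay, 20 (x) x 24 (y) x 16 (z) mm plain black plastic block, 25 g; origin at its centre; number 5 from the mouth in the bin's lane, long side along the lane
- R6: a cube relay, 20 (x) x 24 (y) x 16 (z) mm plain black plastic block, 25 g; origin at its centre; number 6 from the mouth in the bin's lane, long side along the lane
- S1: a cube relay, 20 (x) x 24 (y) x 16 (z) mm plain black plastic block, 25 g; origin at its centre; at the start it may lie spilled on the mat between robot and station, flat, or be absent
- S2: a cube relay, 20 (x) x 24 (y) x 16 (z) mm plain black plastic block, 25 g; origin at its centre; at the start it may lie spilled on the mat between robot and station, flat, or be absent
- S3: a cube relay, 20 (x) x 24 (y) x 16 (z) mm plain black plastic block, 25 g; origin at its centre; at the start it may lie spilled on the mat between robot and station, flat, or be absent
- S4: a cube relay, 20 (x) x 24 (y) x 16 (z) mm plain black plastic block, 25 g; origin at its centre; at the start it may lie spilled on the mat between robot and station, flat, or be absent
- multimeter: bystander: grey hand multimeter lying on its back, 85 x 170 x 35 mm, origin under its centre
- fan: bystander: black cooling fan, 60 x 60 x 25 mm, origin under its centre
- screwdriver: bystander: screwdriver lying on the bench, origin under its middle

How it is judged (in metres and radians):
On the way, in this order (a step that is already met when the one before it is completed fails the run):
1. the hatch lies parked on the deck, clear of the well (y of hatch in the frame of station above 0.115 m and z of hatch in the frame of station between 0.057 and 0.064 m and angle between hatch's own z axis and vertical below 0.06 rad), for 0.2 s.
2. three relays from the bin lie in the well (horizontal distance between each of R1, R2, R3 and well below 0.07 m and z of each of R1, R2, R3 in the frame of station below 0.052 m), for 0.2 s.
At the end, for the whole second after the job is handed in: three or four relays of the bin and every spilled relay lie in the well (within 70 mm of its middle, below its rim), the others are still in the bin, the bin is level (0.04 rad), and the hatch is at rest in its seat (within 9 mm of centre, underside below 56 mm, tilt under 0.04 rad) (all of step 2 and ((horizontal distance between R4 and well below 0.07 m and z of R4 in the frame of station below 0.052 m) or (y of R4 in the frame of station below -0.05 m and z of R4 in the frame of station above 0.095 m)) and y of each of R5, R6 in the frame of station below -0.05 m and z of each of R5, R6 in the frame of station above 0.095 m and horizontal distance between each of S1, S2, S3, S4 and well below 0.07 m and z of each of S1, S2, S3, S4 in the frame of station below 0.052 m and horizontal distance between hatch and seat below 0.009 m and z of hatch in the frame of station below 0.056 m and angle between hatch's own z axis and vertical below 0.04 rad and value of joint bin below 0.04 rad and linear speed of hatch below 0.02 m/s); the robot touches nothing.
It fails at once if the hatch is lifted out of its channel (underside more than 93 mm above the bench) (z of hatch in the frame of station above 0.093 m).
It fails at once if the multimeter is shifted by more than 40 mm (distance of multimeter from where it was at the start of the episode above 0.04 m).
It fails at once if the fan is shifted by more than 40 mm (distance of fan from where it was at the start of the episode above 0.04 m).
It fails at once if the screwdriver is shifted by more than 40 mm (distance of screwdriver from where it was at the start of the episode above 0.04 m).
Of S1, S2, S3, S4 only 2 to 4 are there at a start; the rules pass over those that are not, and their reading is None.
At some moment in a run one of S1, S2, S3, S4 may be knocked a few centimetres aside while the robot is not near it.
Once in a run the grip may slacken for a moment while it holds something.
It also fails if it takes over 210 s, if anything falls off the work surface, if the arm or the gripper's body presses on something with over 40 N, if the wrist force passes 120 N, or if a joint passes its speed limit or range.

### The arm

A 7-joint arm with a two-finger parallel gripper is mounted at the origin on the work surface. World frame = base frame: x ahead of the robot, y to its left, z up, the work surface at z = 0. Lengths are in mm, angles in degrees, forces in N, time in s.
With the tool pointing down it reaches from about 350 to 900 mm from the base axis. Payload 7.2 kg.
Tool frame: the origin (TCP) lies at the very end of the fingers, on their centre line; the grasp point (between the pads) lies 19 mm behind it; z points along the fingers, y is the line along which they close (so a half turn about z gives the same grasp; the last joint's range is limited). The gripper opens to 88 mm and grips with 3 to 60 N. Pads are 20 mm wide; open, the fingers measure 115 mm over their backs; the gripper's body (75 mm by 178 mm) begins 61 mm behind the grasp point.
Start: joints at [-69.454, 23.554, -0.728, 91.456, 0.321, 64.991, -4.71], TCP at [258.734, 568.934, 222.653] pointing down, gripper open.
Joint ranges: [-169.25, 169.25], [-16.82, 113.86], [-84.01, 82.57], [7.8, 145.47], [-59.2, 239.2], [7.22, 106.19], [-163.78, 163.78]. Speed limits (degrees/s): [136.94, 136.94, 172.46, 172.46, 180, 180, 180].

### API

Orientations are given as a 3x3 rotation matrix whose columns are the frame's x, y, z axes.
In Python, from bench import robot gives the robot as it stands. The module is installed in compiled form; this text tells all that it offers.
- The arm moves only by the tool move_arm, never from a script. Its argument "plan" is a list of rows, each a list of 3 entries, a list of its own where there are three numbers: the gripper's target within -1 to 1 (fully open at 1, half-way at 0, shut at -1), then the shift along the tool's x, y, z in mm, then the turn about the tool's z in rad. In form: [[grip, [dx, dy, dz], spin], ...]. A call has 1 to 5 rows; each row is the pose to reach, as a shift and turn from the pose commanded when the call began, along the tool's axes at that moment; what a row does not reach only later rows make up. A row lasts 1/8 s, in which the tool goes at most 62.5 mm and 10.7 degrees, less where a joint would pass 70% of its speed; a pose out of reach is approached as far as the arm can. A call with a gripper value outside its range is refused whole. The fingers move at their own pace and stop on an object; "grip_force" is the grip in N (left out, the last holds). Time passes only in rows, so rows that repeat a pose let the fingers close. It gives the time, the measured TCP pose, the force, the opening and the grip force at its end, in the units of the state.
- robot.read_state(): the state, without advancing time (a new reading comes with each control period).
- robot.camera(name): name is "scene" or "top" or "wrist"; returns (picture, depth): 400x640x3 uint8, red, green, blue; 400x640 float32, mm along the optical axis (not along the pixel's ray), 0 where there is no reading.
- robot.camera_params(name): a dict with "fovy" (degrees; the focal length in pixels is half the picture's height over the tangent of half this angle, whatever the lens; pixels are square), "cx", "cy" (the principal point, pixels), "world_from_camera" (4x4, takes a point from camera to world coordinates). Camera axes: x right, y up, looking along -z (the intrinsics and any distortion apply to the point x, -y, -z); pixel columns grow to the right and rows downward; lengths in mm; the calibration is good to about 2 mm. The wrist camera is an equidistant fisheye: a pixel r from the principal point sees the ray r / f radians off the axis. A picture is of the moment at which its call begins: read the wrist's pose just before it. camera_params takes no time and is no camera call; for the wrist camera it gives the pose at the moment of the call.
- robot.close_job(): hands the job in; it is judged then, once.
The state is a dict: "time": time; "q": joint angles; "qvel": joint speeds; "joint_torque": joint torques, N m; "ee_pos": TCP position; "orientation": TCP orientation; "force": force on the tool from outside, world axes, zero at the start; "torque": the same for the moment, N m; "grip_width": finger opening in mm; "grasp_force": force on a finger pad.
Only numpy, scipy, OpenCV 4.12 (cv2) and the standard library are available. Lean on these libraries where they do the work, as an engineer would, in place of code of your own. Each camera call takes 0.05 s, during which the arm holds its last target. There are 200 camera calls.

## Working session

There is one attempt and no reset: what is moved stays moved. The work goes in short steps, Python scripts to look and compute and a tool call to move; the robot and the scene stay as the last step left them, time stands still between calls to the robot, and variables do not carry over. Pictures are saved under pics/ and viewed, at most 14 in all, crops included, and the job is handed in when it is done.

Besides the shell and the picture viewer there is one more tool, called after "Request:" by a JSON object that holds its "op" and its "data", one argument or row to a line. move_arm: Moves the arm, as the interface text tells. Its arguments: {"type":"object","properties":{"plan":{"type":"array","items":{"type":"array"}},"grip_force":{"type":"number"}},"required":["plan"]}

```bash
mkdir -p pics; cat > h.py <<'E'
import numpy as np, cv2
from bench import robot
def snap(n,tag):
    P=robot.camera_params(n); im,d=robot.camera(n)
    cv2.imwrite(f'pics/{tag}.png',im[...,::-1]); np.savez(f'{tag}.npz',im=im,d=d,T=P['world_from_camera'],f=200/np.tan(np.radians(P['fovy']/2)),cx=P['cx'],cy=P['cy'],fish=(n=='wrist'))
    return np.load(f'{tag}.npz')
def ray(s,u,v):
    x=(u-s['cx'])/s['f'];y=(v-s['cy'])/s['f']
    if s['fish']:
        r=np.hypot(x,y)+1e-9; d=np.array([x/r*np.sin(r),-y/r*np.sin(r),-np.cos(r)])
    else: d=np.array([x,-y,-1.])
    T=s['T']; return T[:3,3],T[:3,:3]@d
def onz(s,u,v,z):
    o,d=ray(s,u,v); return o+d*(z-o[2])/d[2]
def dep(s,u,v):
    D=s['d'][int(v),int(u)]; o,d=ray(s,u,v)
    c=np.linalg.inv(s['T'][:3,:3])@d
    return o+d*D/(-c[2])
def proj(s,p):
    T=s['T'];c=T[:3,:3].T@(np.asarray(p,float)-T[:3,3]); x,y,z=c[0],-c[1],-c[2]
    if s['fish']:
        r=np.hypot(x,y)+1e-9; th=np.arctan2(r,z); return s['cx']+s['f']*th*x/r, s['cy']+s['f']*th*y/r
    return s['cx']+s['f']*x/z, s['cy']+s['f']*y/z
E
python3 - <<'E'
from h import *
for n in('scene','top','wrist'):
    s=snap(n,n+'0'); print(n,s['f'],s['cx'],s['cy'],s['T'].round(2).tolist())
st=robot.read_state();print(st['time'],st['orientation'],st['grip_width'])
E
```

```text
scene 373.384274605447 320.6519346936532 198.64496891568712 [[-0.84, -0.41, 0.36, 1031.86], [0.54, -0.62, 0.57, 780.54], [-0.01, 0.67, 0.74, 1138.26], [0.0, 0.0, 0.0, 1.0]]
top 361.5486126724512 317.4649101146983 201.99690168883072 [[0.0, 1.0, -0.05, 482.64], [-1.0, 0.0, 0.01, 34.43], [0.01, 0.05, 1.0, 1243.21], [0.0, 0.0, 0.0, 1.0]]
wrist 309.70691628693146 317.4712585692718 194.5803827149095 [[0.41, -0.87, -0.27, 183.5], [0.91, 0.39, 0.13, 603.35], [-0.0, -0.3, 0.95, 383.8], [0.0, 0.0, 0.0, 1.0]]
0.15 [[-9.10317840e-01  4.13909734e-01 -4.02303053e-04]
 [ 4.13909920e-01  9.10317191e-01 -1.09039125e-03]
 [-8.51001662e-05 -1.15911983e-03 -9.99999325e-01]] 87.91735037466513
```

View pics/top0.png

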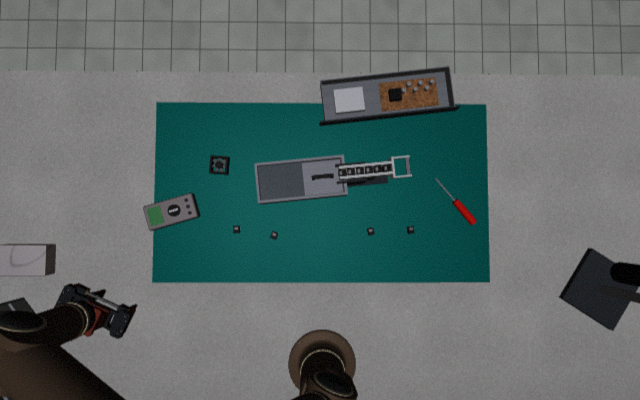

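View pics/scene0.png

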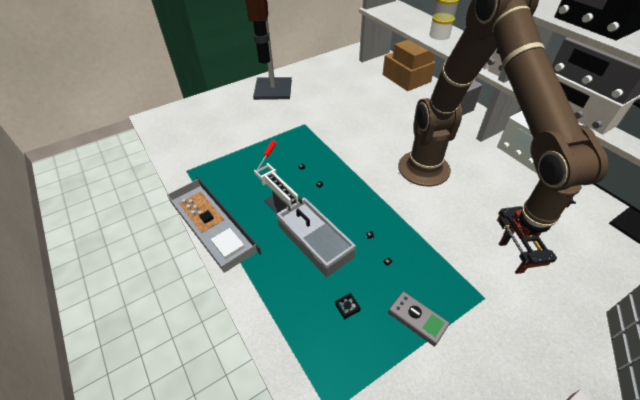

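The top view shows the channel at about (255–347, 155–203), the grab bar at (322,177), the bin running to its bar at (410,166), and four spilled relays at (236,229), (274,236), (370,231) and (410,230).

```bash
python3 - <<'E'
from h import *
t=np.load('top0.npz'); s=np.load('scene0.npz')
im=t['im'].astype(int); D=t['d']
# relays: dark on mat, below station
def blobs(q,mask,lo,hi):
    n,l,st,c=cv2.connectedComponentsWithStats(mask.astype(np.uint8))
    return [(c[i],st[i],(l==i)) for i in range(1,n) if lo<st[i][4]<hi]
dark=im.max(2)<60
dark[:210]=0;dark[280:]=0;dark[:,:200]=0;dark[:,480:]=0
S=[]
for c,b,_ in blobs(t,dark,10,200):
    p=onz(t,*c,16); print('relay',c.round(1),b[4],p.round(1),dep(t,*c).round(1)); S.append(p)
ims=s['im'].astype(int)
for c,b,_ in blobs(s,(ims.max(2)<60)&(np.add.outer(np.arange(400),0*np.arange(640))<280),10,300):
    if 280<c[0]<400 and 150<c[1]<280: print('scene relay',c.round(1),b[4],onz(s,*c,12).round(1))
# depth cloud around the station
v,u=np.mgrid[140:215,240:425]
P=np.array([dep(t,a,b) for a,b in zip(u.ravel(),v.ravel())])
np.save('P.npy',P)
for lo,hi in((70,85),(55,64),(84,100),(110,150)):
    m=(P[:,2]>lo)&(P[:,2]<hi)
    m2=m.reshape(u.shape).astype(np.uint8)
    n,l,stt,c=cv2.connectedComponentsWithStats(m2)
    for i in range(1,n):
        if stt[i][4]>15:
            k=(l==i).ravel(); print(lo,hi,stt[i],'z',np.median(P[k,2]).round(1),cv2.minAreaRect(P[k,:2].astype(np.float32)))
im2=cv2.resize(t['im'][140:215,240:425],None,fx=4.3,fy=4.3,interpolation=cv2.INTER_CUBIC)[...,::-1]; cv2.imwrite('pics/crop.png',im2)
E
```

```text
relay [464.6 218.1] 21 [ 489.3 -483.2   16. ] [ 489.4 -489.7    0.5]
relay [236.1 229.3] 39 [449.1 293.2  16. ] [449.2 292.5  19. ]
relay [370.3 231.2] 40 [ 444.1 -161.    16. ] [ 444.2 -160.3   20.1]
relay [410.  229.7] 44 [ 449.4 -296.1   16. ] [ 449.4 -295.8   17.3]
relay [273.6 235.2] 37 [429.3 166.2  16. ] [429.3 166.2  16.2]
scene relay [301.7 167. ] 21 [ 455.1 -293.2   12. ]
scene relay [319.4 184.6] 24 [ 449.1 -157.8   12. ]
scene relay [303.  216.8] 57 [597.8 -45.7  12. ]
scene relay [369.8 235.2] 31 [435.6 168.9  12. ]
scene relay [387.8 261.5] 31 [453.8 294.8  12. ]
70 85 [ 14  14  94  49 642] z 77.8 ((617.3326416015625, 74.2457504272461), (130.60914611816406, 291.76654052734375), 5.888479232788086)
55 64 [  18   18   86   42 2468] z 59.7 ((618.3220825195312, 75.43982696533203), (113.41606903076172, 274.722900390625), 5.999786376953125)
84 100 [72 33 22  6 88] z 95.0 ((624.0489501953125, 3.6517906188964844), (12.289873123168945, 69.00210571289062), 7.238263130187988)
110 150 [  95   15   77   29 1100] z 136.1 ((640.4972534179688, -151.65997314453125), (65.33635711669922, 229.65042114257812), 6.138947486877441)
```

View pics/crop.png

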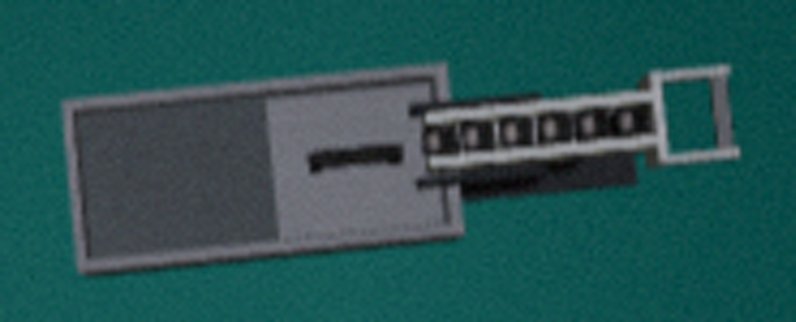

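The crop confirms the layout. The channel's long axis is yawed about 5.9°, which puts the station origin near (625, 5). The handle is measured at (624, 4) with its top at z 95, matching the text. Moving over the hatch now.

Request:
{"op": "move_arm", "data": {
  "plan": [
    [0,[-63,-40,0],0],
    [0,[-125,-79,0],0],
    [0,[-188,-119,0],0],
    [0,[-188,-119,0],0]
  ]
}}

```text
time: 0.65
ee_pos: [382.5, 379.4, 222.7]
orientation: [[-0.909, 0.417, 0.0], [0.417, 0.909, -0.001], [-0.001, -0.001, -1.0]]
force: [0.0, 0.7, 1.1]
grip_width: 51.3
grasp_force: 0.0
```

Request:
{"op": "move_arm", "data": {
  "plan": [
    [0,[-47,-30,0],0],
    [0,[-94,-60,0],0],
    [0,[-141,-90,0],0],
    [0,[-188,-119,0],0],
    [0,[-188,-119,0],0]
  ]
}}

```text
time: 1.27
ee_pos: [504.6, 191.8, 222.6]
orientation: [[-0.907, 0.421, 0.001], [0.421, 0.907, -0.002], [-0.001, -0.001, -1.0]]
force: [-0.3, 0.3, 0.4]
grip_width: 43.6
grasp_force: 0.0
```

Request:
{"op": "move_arm", "data": {
  "plan": [
    [0,[-47,-30,0],0.17],
    [0,[-94,-60,0],0.34],
    [0,[-141,-90,0],0.51],
    [0,[-188,-119,0],0.68],
    [0,[-188,-119,0],0.85]
  ]
}}

```text
time: 1.9
ee_pos: [625.5, 6.4, 222.2]
orientation: [[-0.279, 0.96, 0.0], [0.96, 0.279, -0.002], [-0.002, -0.0, -1.0]]
force: [-0.3, 1.1, 0.1]
grip_width: 44.1
grasp_force: 0.0
```

```bash
cat >> h.py <<'E'
def to(x,y,z,yaw):
    st=robot.read_state(); R=np.array(st['orientation']); p=np.array(st['ee_pos'])
    y0=np.degrees(np.arctan2(R[1,1],R[0,1])); d=(yaw-y0+90)%180-90
    print('t',round(st['time'],2),'tcp',p.round(1),'yaw',round(y0,2),'q7',round(st['q'][6],1),'w',round(st['grip_width'],1),'F',np.round(st['force'],1),'| shift',(R.T@(np.array([x,y,z])-p)).round(1),'spin',round(-np.radians(d),3),flush=True)
O=np.array([625.0,5.2]);YAW=5.9
def stn(x,y,z):
    a=np.radians(YAW); return [*(O+x*np.array([np.cos(a),np.sin(a)])+y*np.array([-np.sin(a),np.cos(a)])),z]
def inst(p):
    a=np.radians(YAW); d=np.asarray(p[:2])-O; return np.array([d@[np.cos(a),np.sin(a)],d@[-np.sin(a),np.cos(a)],p[2]])
E
python3 -c "
from h import *
to(623.5,8.6,200,5.9)"
```

```text
t 1.9 tcp [625.5   6.4 222.2] yaw 16.21 q7 20.9 w 44.1 F [-0.3  1.1  0.1] | shift [ 2.7 -1.3 22.2] spin 0.18
```

Request:
{"op": "move_arm", "data": {
  "plan": [
    [0,[3,-1,22],0.18],
    [0,[3,-1,22],0.18],
    [0,[3,-1,22],0.18]
  ]
}}

```text
time: 2.28
ee_pos: [622.6, 14.0, 201.0]
orientation: [[-0.119, 0.993, 0.0], [0.993, 0.119, 0.0], [0.0, 0.0, -1.0]]
force: [-0.3, -0.3, 0.5]
grip_width: 43.9
grasp_force: 0.0
```

```bash
python3 -c "
from h import *
to(623.5,8.6,70,5.9)
s=snap('wrist','w1')
for y in(-35,35): print(proj(s,stn(0,y,95)),proj(s,stn(-54,y*1.8,59)),proj(s,stn(54,y*1.8,59)))
"
```

```text
t 2.27 tcp [622.6  14.  201. ] yaw 6.82 q7 12.2 w 43.9 F [-0.3 -0.3  0.5] | shift [ -5.5   0.2 131. ] spin 0.016
(np.float64(317.3145064827323), np.float64(236.61325126503783)) (np.float64(268.08998333023476), np.float64(244.38701265843184)) (np.float64(365.6834165018505), np.float64(245.80869122032408))
(np.float64(318.5840832471777), np.float64(164.5365598229114)) (np.float64(264.2694583604223), np.float64(128.8043073249183)) (np.float64(373.4702037656117), np.float64(130.62040049009332))
```

View pics/w1.png

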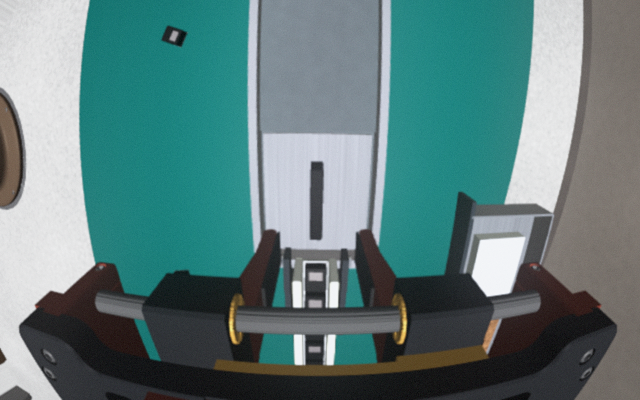

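The grab bar spans (311–323, 161–240), within about 3 px of its predicted position (317, 165–237). Descending to grasp.

Request:
{"op": "move_arm", "data": {
  "plan": [
    [0,[-5,0,40],0.016],
    [0,[-5,0,80],0.016],
    [0,[-5,0,115],0.016],
    [0,[-5,0,131],0.016],
    [0,[-5,0,131],0.016]
  ]
}}

```text
time: 2.95
ee_pos: [623.0, 8.1, 69.5]
orientation: [[-0.099, 0.995, -0.001], [0.995, 0.099, -0.0], [0.0, -0.001, -1.0]]
force: [0.3, 0.2, 0.1]
grip_width: 43.7
grasp_force: 0.0
```

Request:
{"op": "move_arm", "data": {
  "plan": [
    [-1,[0,0,0],0],
    [-1,[0,0,0],0],
    [-1,[0,0,0],0],
    [-1,[0,0,0],0],
    [-1,[0,0,0],0]
  ],
  "grip_force": 40
}}

```text
time: 3.58
ee_pos: [623.2, 8.2, 70.2]
orientation: [[-0.098, 0.995, 0.0], [0.995, 0.098, 0.0], [0.0, 0.0, -1.0]]
force: [-2.0, -0.1, 5.7]
grip_width: 11.6
grasp_force: 40.0
```

Request:
{"op": "move_arm", "data": {
  "plan": [
    [-1,[0,0,-3],0],
    [-1,[0,0,-6],0],
    [-1,[0,0,-10],0],
    [-1,[0,0,-14],0],
    [-1,[0,0,-14],0]
  ]
}}

```text
time: 4.2
ee_pos: [623.4, 8.1, 84.0]
orientation: [[-0.098, 0.995, 0.001], [0.995, 0.098, 0.0], [0.0, 0.001, -1.0]]
force: [-0.3, -0.2, -2.8]
grip_width: 11.8
grasp_force: 40.0
```

```bash
python3 -c "
from h import *
to(*stn(0,141,80),5.9)
s=robot.read_state(); print(inst(s['ee_pos']))
"
```

```text
t 4.2 tcp [623.4   8.1  84. ] yaw 5.62 q7 14.9 w 11.8 F [-0.3 -0.2 -2.8] | shift [137.9   0.6   4.1] spin -0.005
[-1.30755473  3.07487715 84.04617053]
```

Request:
{"op": "move_arm", "data": {
  "plan": [
    [-1,[15,0,0],0],
    [-1,[35,0,0],0],
    [-1,[55,0,0],0],
    [-1,[75,0,0],0],
    [-1,[75,0,0],0]
  ]
}}

```text
time: 4.82
ee_pos: [615.3, 86.0, 83.4]
orientation: [[-0.102, 0.995, -0.0], [0.995, 0.102, 0.001], [0.001, -0.0, -1.0]]
force: [-0.1, -0.4, -2.7]
grip_width: 11.6
grasp_force: 40.0
```

Request:
{"op": "move_arm", "data": {
  "plan": [
    [-1,[20,0,0],0],
    [-1,[40,0,0],0],
    [-1,[55,0,0],0],
    [-1,[62,0,0],0],
    [-1,[62,0,0],0]
  ]
}}

```text
time: 5.45
ee_pos: [609.6, 145.0, 83.6]
orientation: [[-0.099, 0.995, -0.0], [0.995, 0.099, -0.0], [-0.0, -0.0, -1.0]]
force: [0.6, -0.6, -2.4]
grip_width: 12.2
grasp_force: 4.0
```

Request:
{"op": "move_arm", "data": {
  "plan": [
    [-1,[0,0,3],0],
    [-1,[0,0,5],0],
    [-1,[0,0,7],0],
    [-1,[0,0,7],0]
  ]
}}

```text
time: 5.95
ee_pos: [609.8, 143.8, 77.3]
orientation: [[-0.097, 0.995, -0.0], [0.995, 0.097, 0.0], [0.0, -0.0, -1.0]]
force: [-2.8, -1.7, 4.6]
grip_width: 11.9
grasp_force: 40.0
```

The grip slackened briefly during the slide. I'll release and look.

Request:
{"op": "move_arm", "data": {
  "plan": [
    [-0.4,[0,0,0],0],
    [-0.4,[0,0,0],0],
    [-0.4,[0,0,0],0],
    [-0.4,[0,0,0],0]
  ]
}}

```text
time: 6.45
ee_pos: [609.7, 144.5, 76.6]
orientation: [[-0.098, 0.995, 0.0], [0.995, 0.098, -0.0], [-0.0, 0.0, -1.0]]
force: [0.1, 0.6, -0.4]
grip_width: 26.3
grasp_force: 0.0
```

Request:
{"op": "move_arm", "data": {
  "plan": [
    [-0.4,[0,0,-40],0],
    [-0.4,[0,0,-80],0],
    [0,[0,0,-120],0],
    [0,[0,0,-160],0],
    [0,[0,0,-160],0]
  ]
}}

```text
time: 7.08
ee_pos: [611.5, 144.6, 240.2]
orientation: [[-0.098, 0.995, 0.006], [0.995, 0.098, 0.002], [0.002, 0.006, -1.0]]
force: [0.0, 0.4, 0.2]
grip_width: 43.7
grasp_force: 0.0
```

```bash
python3 -c "
from h import *
s=snap('wrist','w2')
to(*stn(0,-265,300),95.9)
im=s['im'].astype(int)
# bar mask
for c in (0,): print(proj(s,stn(0,137-35,102)),proj(s,stn(0,137+35,102)))
D=s['d'];m=(im.max(2)<60);m[:,:270]=0;m[:,370:]=0;m[245:]=0
n,l,st,c=cv2.connectedComponentsWithStats(m.astype(np.uint8))
for i in range(1,n):
  if st[i][4]>80: print(st[i],c[i],inst(onz(s,*c[i],102)).round(1),inst(dep(s,*c[i])).round(1))
"
```

```text
t 7.12 tcp [610.4 144.6 238. ] yaw 5.62 q7 -1.7 w 43.7 F [-0.   0.5  0. ] | shift [-405.1    2.4  -62.4] spin 1.566
(np.float64(315.14433001358174), np.float64(218.4717277927658)) (np.float64(314.63024148146303), np.float64(151.96135437749564))
```

View pics/w2.png

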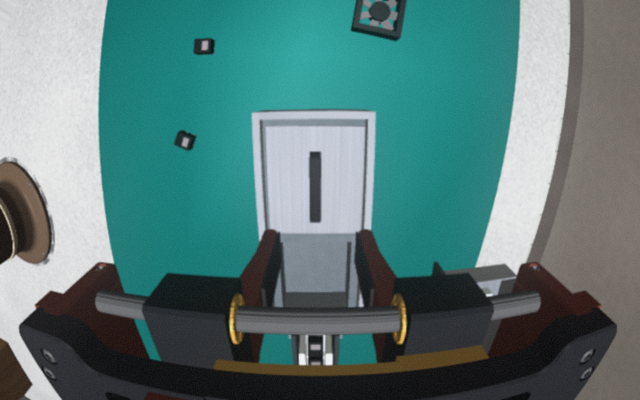

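The hatch lies parked: its bar is at (315,186) against a predicted (315,185). Now to the bin bar.

Request:
{"op": "move_arm", "data": {
  "plan": [
    [0,[-45,0,-20],0],
    [0,[-90,0,-20],0],
    [0,[-140,0,-20],0],
    [0,[-190,2,-20],0],
    [0,[-220,2,-20],0]
  ]
}}

```text
time: 7.75
ee_pos: [632.4, -77.4, 255.1]
orientation: [[-0.095, 0.995, -0.002], [0.995, 0.095, -0.001], [-0.001, -0.002, -1.0]]
force: [0.5, 0.6, 0.1]
grip_width: 44.1
grasp_force: 0.0
```

Request:
{"op": "move_arm", "data": {
  "plan": [
    [0,[-40,0,0],0.17],
    [0,[-85,0,0],0.34],
    [0,[-130,0,0],0.51],
    [0,[-170,0,0],0.68],
    [0,[-185,0,0],0.85]
  ]
}}

```text
time: 8.38
ee_pos: [649.9, -261.6, 254.8]
orientation: [[0.69, 0.724, -0.003], [0.724, -0.69, -0.001], [-0.002, -0.001, -1.0]]
force: [0.2, -0.4, 0.1]
grip_width: 43.9
grasp_force: 0.0
```

Request:
{"op": "move_arm", "data": {
  "plan": [
    [0,[0,0,0],0.17],
    [0,[0,0,0],0.34],
    [0,[0,0,0],0.51],
    [0,[0,0,0],0.68],
    [0,[0,0,0],0.716]
  ]
}}

```text
time: 9.0
ee_pos: [650.9, -258.1, 254.9]
orientation: [[0.995, 0.102, -0.002], [0.102, -0.995, 0.0], [-0.002, -0.0, -1.0]]
force: [-0.5, -0.3, -0.4]
grip_width: 43.9
grasp_force: 0.0
```

```bash
python3 -c "
from h import *
to(*stn(0,-265,200),-84.1)
s=snap('wrist','w3'); t=snap('top','t3')
print([proj(s,stn(x,-265,130)) for x in(-27,27)])
P=np.load('P.npy')
Q=np.array([inst(p) for p in P]); k=(Q[:,1]<-240)&(Q[:,2]>60)&(abs(Q[:,0])<40)
for q in Q[k].round(): print(q,end=' ')
"
```

```text
t 9.0 tcp [ 650.9 -258.1  254.9] yaw -84.15 q7 -43.8 w 43.9 F [-0.5 -0.3 -0.4] | shift [ 1.4  0.5 54.9] spin -0.001
[(np.float64(317.5836219702736), np.float64(212.7114474734778)), (np.float64(317.5383341162383), np.float64(159.03545452785153))]
[  32. -254.  136.] [  32. -256.  138.] [  32. -260.  136.] [  31. -262.  139.] [  31. -266.  138.] [  30. -269.  138.] [  30. -272.  137.] [  31. -242.  134.] [  30. -244.  138.] [  30. -248.  134.] [  30. -251.  135.] [  29. -253.  138.] [  29. -256.  138.] [  28. -259.  138.] [  28. -263.  137.] [  28. -265.  138.] [  28. -269.  136.] [  26. -270.  142.] [  27. -240.  139.] [  27. -245.  133.] [  28. -249.  130.] [  27. -252.  129.] [  27. -255.  131.] [  27. -259.  126.] [  26. -260.  133.] [  25. -263.  136.] [  25. -266.  135.] [  25. -269.  136.] [  23. -260.  131.] [  22. -261.  139.] [  22. -265.  136.] [  22. -269.  135.] [  20. -260.  133.] [  19. -262.  136.] [  19. -265.  135.] [  18. -268.  138.] [  17. -260.  129.] [  16. -262.  135.] [  15. -263.  142.] [  15. -268.  136.] [  14. -259.  132.] [  13. -262.  135.] [  12. -264.  
[... 765 characters left out ...]
 [ -19. -264.  135.] [ -19. -267.  137.] [ -19. -270.  135.] [ -21. -261.  133.] [ -22. -264.  133.] [ -22. -267.  134.] [ -22. -271.  133.] [ -24. -261.  133.] [ -25. -263.  135.] [ -25. -266.  137.] [ -25. -270.  132.] [ -28. -260.  136.] [ -28. -263.  137.] [ -29. -265.  140.] [ -29. -269.  137.] [ -29. -273.  134.] [ -29. -240.  138.] [ -30. -243.  139.] [ -30. -247.  136.] [ -30. -249.  139.] [ -30. -253.  136.] [ -30. -257.  135.] [ -31. -259.  139.] [ -31. -262.  137.] [ -32. -265.  139.] [ -32. -269.  135.] [ -32. -271.  137.] [ -32. -240.  138.] [ -32. -244.  136.] [ -33. -247.  136.] [ -33. -250.  137.] [ -33. -254.  130.] [ -33. -258.  129.] [ -33. -262.  127.] [ -33. -266.  122.]
```

View pics/w3.png

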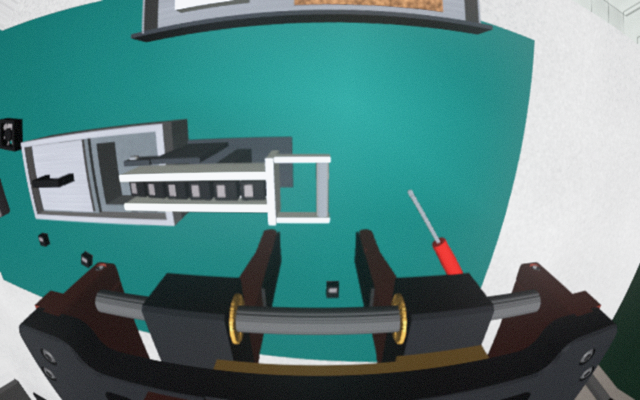

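The wrist view shows all six relays in the bin lane at (138–250, 190) and the bar at (322, 160–220), central between the fingers. Descend, grip and start raising along the arc.

Request:
{"op": "move_arm", "data": {
  "plan": [
    [0,[1,1,40],0],
    [0,[1,1,85],0],
    [0,[1,1,125],0],
    [0,[1,1,144],0],
    [0,[1,1,144],0]
  ]
}}

```text
time: 9.72
ee_pos: [652.0, -259.1, 111.7]
orientation: [[0.995, 0.104, -0.002], [0.104, -0.995, 0.001], [-0.002, -0.001, -1.0]]
force: [1.1, 0.2, 0.5]
grip_width: 43.9
grasp_force: 0.0
```

Request:
{"op": "move_arm", "data": {
  "plan": [
    [-1,[0,0,0],0],
    [-1,[0,0,0],0],
    [-1,[0,0,0],0],
    [-1,[0,0,0],0],
    [-1,[0,0,0],0]
  ],
  "grip_force": 20
}}

```text
time: 10.35
ee_pos: [653.2, -262.3, 113.8]
orientation: [[0.995, 0.101, 0.003], [0.101, -0.995, -0.005], [0.003, 0.005, -1.0]]
force: [3.3, -6.5, -0.9]
grip_width: 11.2
grasp_force: 20.0
```

```bash
python3 -c "
from h import *
to(*stn(0,-265,111),-84.1); print(inst(robot.read_state()['ee_pos']))
a0=np.arctan2(22,215);r=np.hypot(22,215)
for th in np.arange(0,.75,.05): print(round(th,2),'dy_tool %.1f dz_tool %.1f'%(r*(np.cos(a0+th)-np.cos(a0)),-r*(np.sin(a0+th)-np.sin(a0))))
"
```

```text
t 10.35 tcp [ 653.2 -262.3  113.8] yaw -84.18 q7 -39.3 w 11.2 F [ 3.3 -6.5 -0.9] | shift [-0.5 -4.   2.8] spin -0.001
[   0.5078501  -268.94563509  113.81963225]
0.0 dy_tool 0.0 dz_tool -0.0
0.05 dy_tool -1.4 dz_tool -10.7
0.1 dy_tool -3.3 dz_tool -21.4
0.15 dy_tool -5.7 dz_tool -31.9
0.2 dy_tool -8.7 dz_tool -42.3
0.25 dy_tool -12.1 dz_tool -52.5
0.3 dy_tool -16.1 dz_tool -62.6
0.35 dy_tool -20.6 dz_tool -72.4
0.4 dy_tool -25.5 dz_tool -82.0
0.45 dy_tool -31.0 dz_tool -91.3
0.5 dy_tool -36.9 dz_tool -100.4
0.55 dy_tool -43.2 dz_tool -109.1
0.6 dy_tool -50.0 dz_tool -117.6
0.65 dy_tool -57.2 dz_tool -125.6
0.7 dy_tool -64.7 dz_tool -133.3
```

Request:
{"op": "move_arm", "data": {
  "plan": [
    [-1,[0,3,-5],0],
    [-1,[0,1,-13],0],
    [-1,[0,0,-21],0],
    [-1,[0,-1,-27],0],
    [-1,[0,-3,-32],0]
  ]
}}

```text
time: 10.98
ee_pos: [652.5, -256.8, 145.5]
orientation: [[0.995, 0.103, 0.001], [0.103, -0.995, -0.001], [0.001, 0.001, -1.0]]
force: [4.8, -4.4, -1.7]
grip_width: 11.5
grasp_force: 20.0
```

```bash
cat >> h.py <<'E'
def binview(tag):
    s=snap('wrist',tag); st=robot.read_state(); p=inst(st['ee_pos'])
    gy,gz=p[1]+50+3.5,p[2]+19-108
    th=np.arctan2(gz,-gy)-np.arctan2(22,215)
    print('t',st['time'],'tilt %.3f'%th,p.round(1),'F',np.round(st['force'],1),'w',round(st['grip_width'],1),'g',st['grasp_force'],'radius',np.hypot(gy,gz).round(1))
    return s
E
python3 -c "
from h import *
s=binview('b1'); cv2.imwrite('pics/b1c.png',cv2.resize(s['im'][80:300,80:360],None,fx=2,fy=2)[...,::-1])"
```

```text
t 11.025 tilt 0.164 [   0.4 -263.3  146.1] F [ 3.8 -3.1 -1.5] w 11.4 g 19.999440014362335 radius 217.5
```

View pics/b1c.png

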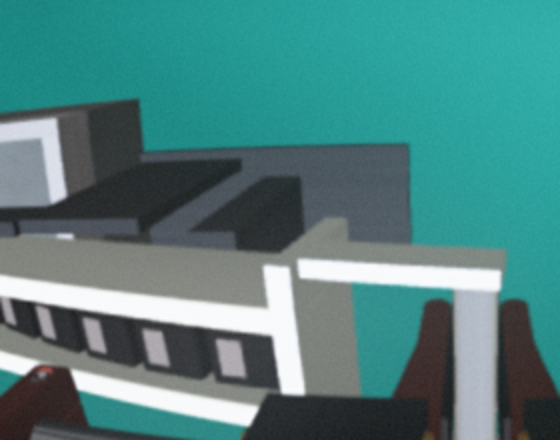

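The crop shows the bar firmly between the fingers and five relays of the lane (x 5–240, y 300–360). I'll track the lane by a wrist depth profile in the bin frame.

```bash
cat >> h.py <<'E'
def prof(s,th,pr=True):
    v,u=np.mgrid[60:400,0:330]; u=u.ravel();v=v.ravel()
    x=(u-s['cx'])/s['f'];y=(v-s['cy'])/s['f'];r=np.hypot(x,y)+1e-9
    c=np.c_[x/r*np.tan(r),-y/r*np.tan(r),-np.ones_like(r)]*s['d'][v,u][:,None]
    ok=(r<1.4)&(s['d'][v,u]>50)
    W=(c@s['T'][:3,:3].T+s['T'][:3,3])[ok]; a=np.radians(YAW); d=W[:,:2]-O
    X=d@[np.cos(a),np.sin(a)];Y=d@[-np.sin(a),np.cos(a)]+50+3;Z=W[:,2]-108
    L=-Y*np.cos(th)+Z*np.sin(th); H=Z*np.cos(th)+Y*np.sin(th)
    k=abs(X)<7; o=[]
    for l in range(-20,190,7):
        m=k&(L>=l)&(L<l+7); o.append('%d:%.0f'%(l,np.median(H[m])) if m.sum()>3 else '%d:-'%l)
    print('profile',' '.join(o))
    w=(abs(X)<44)&(Y>-20)&(Y<110)&(Z<-60); print('well pts',w.sum(), 'high',np.percentile(Z[w]+108,[50,80,95]).round(0) if w.sum()>10 else '')
E
python3 -c "
from h import *
s=np.load('w3.npz');prof(s,0)
s=np.load('b1.npz');prof(s,.164)"
```

```text
profile -20:- -13:- -6:15 1:17 8:18 15:19 22:19 29:22 36:23 43:24 50:22 57:26 64:27 71:27 78:27 85:29 92:29 99:29 106:29 113:30 120:30 127:30 134:235 141:30 148:29 155:28 162:35 169:22 176:-107 183:204
well pts 1895 high [ 7. 31. 44.]
profile -20:- -13:- -6:- 1:17 8:18 15:-55 22:18 29:21 36:-109 43:23 50:21 57:25 64:26 71:26 78:26 85:27 92:27 99:27 106:-77 113:27 120:27 127:27 134:24 141:27 148:26 155:98 162:32 169:15 176:-138 183:-140
well pts 1709 high [ 7. 37. 45.]
```

Request:
{"op": "move_arm", "data": {
  "plan": [
    [-1,[0,-1,-3],0],
    [-1,[0,-2,-6],0],
    [-1,[0,-2,-8],0],
    [-1,[0,-2,-8],0],
    [-1,[0,-2,-8],0]
  ]
}}

```text
time: 11.65
ee_pos: [652.3, -254.8, 153.0]
orientation: [[0.995, 0.103, 0.001], [0.103, -0.995, -0.001], [0.001, 0.001, -1.0]]
force: [4.5, -2.6, -2.3]
grip_width: 11.5
grasp_force: 20.0
```

```bash
python3 -c "
from h import *
s=binview('b2');prof(s,.2)"
```

```text
t 11.7 tilt 0.196 [   0.4 -261.5  152.9] F [ 4.4 -2.3 -1.5] w 11.4 g 19.999784231185913 radius 217.6
profile -20:- -13:- -6:- 1:17 8:-67 15:-48 22:-109 29:-110 36:-111 43:23 50:23 57:25 64:25 71:26 78:26 85:27 92:27 99:-92 106:-67 113:27 120:27 127:26 134:24 141:26 148:26 155:101 162:32 169:14 176:-146 183:-147
well pts 1765 high [ 7. 36. 45.]
```

Request:
{"op": "move_arm", "data": {
  "plan": [
    [-1,[0,-1,-2],0],
    [-1,[0,-2,-4],0],
    [-1,[0,-2,-6],0],
    [-1,[0,-2,-6],0],
    [-1,[0,-2,-6],0]
  ]
}}

```text
time: 12.32
ee_pos: [652.1, -253.1, 159.1]
orientation: [[0.995, 0.102, 0.001], [0.102, -0.995, -0.001], [0.001, 0.001, -1.0]]
force: [4.8, -3.5, -1.2]
grip_width: 11.3
grasp_force: 20.0
```

```bash
python3 -c "
from h import *
s=binview('b3');prof(s,.23)"
```

```text
t 12.375 tilt 0.226 [   0.4 -259.7  159.1] F [ 4.4 -4.8 -1.5] w 11.9 g 19.999856650829315 radius 217.8
profile -20:- -13:- -6:- 1:16 8:-63 15:-47 22:-110 29:-112 36:-113 43:23 50:22 57:25 64:25 71:26 78:25 85:27 92:26 99:-83 106:-62 113:27 120:27 127:26 134:23 141:26 148:25 155:99 162:105 169:13 176:-152 183:-154
well pts 1824 high [ 7. 36. 45.]
```

```bash
sed -i 's/k=abs(X)<7;/k=(abs(X)<7)\&(H>-8)\&(H<45);/' h.py; python3 -c "
from h import *
prof(np.load('b3.npz'),.226)"
```

```text
profile -20:- -13:- -6:- 1:17 8:18 15:19 22:20 29:22 36:22 43:23 50:23 57:25 64:26 71:26 78:26 85:27 92:27 99:27 106:27 113:28 120:28 127:27 134:27 141:27 148:26 155:26 162:33 169:17 176:- 183:-
well pts 1824 high [ 7. 36. 45.]
```

Request:
{"op": "move_arm", "data": {
  "plan": [
    [-1,[0,-1,-2],0],
    [-1,[0,-2,-4],0],
    [-1,[0,-2,-5],0],
    [-1,[0,-2,-5],0],
    [-1,[0,-2,-5],0]
  ]
}}

```text
time: 13.0
ee_pos: [652.0, -251.4, 164.2]
orientation: [[0.995, 0.102, 0.002], [0.102, -0.995, -0.002], [0.001, 0.002, -1.0]]
force: [4.4, -4.3, -2.0]
grip_width: 11.4
grasp_force: 20.0
```

```bash
python3 -c "
from h import *
s=binview('b4');prof(s,.25)"
```

```text
t 13.05 tilt 0.250 [   0.4 -258.   164.2] F [ 4.1 -4.1 -1.5] w 11.4 g 20.000163316726685 radius 217.9
profile -20:- -13:- -6:- 1:17 8:18 15:19 22:19 29:22 36:22 43:23 50:24 57:25 64:26 71:26 78:26 85:27 92:27 99:27 106:27 113:28 120:28 127:27 134:27 141:27 148:26 155:26 162:33 169:17 176:- 183:-
well pts 1848 high [ 7. 36. 45.]
```

Request:
{"op": "move_arm", "data": {
  "plan": [
    [-1,[0,-1,-2],0],
    [-1,[0,-2,-4],0],
    [-1,[0,-2,-5],0],
    [-1,[0,-2,-5],0],
    [-1,[0,-2,-5],0]
  ]
}}

```text
time: 13.68
ee_pos: [651.7, -249.6, 169.2]
orientation: [[0.995, 0.102, 0.002], [0.102, -0.995, -0.002], [0.001, 0.002, -1.0]]
force: [4.9, -5.4, -1.0]
grip_width: 11.2
grasp_force: 20.0
```

```bash
python3 -c "
from h import *
s=binview('b5');prof(s,.275)"
```

```text
t 13.725 tilt 0.275 [   0.4 -256.2  169.3] F [ 4.6 -4.4 -1.5] w 11.5 g 20.000471770763397 radius 218.0
profile -20:- -13:- -6:- 1:17 8:18 15:19 22:20 29:22 36:22 43:23 50:23 57:25 64:26 71:26 78:26 85:27 92:27 99:27 106:27 113:28 120:27 127:27 134:27 141:27 148:26 155:26 162:33 169:17 176:- 183:-
well pts 1861 high [ 7. 35. 45.]
```

Request:
{"op": "move_arm", "data": {
  "plan": [
    [-1,[0,-1,-2],0],
    [-1,[0,-2,-4],0],
    [-1,[0,-3,-5],0],
    [-1,[0,-3,-5],0],
    [-1,[0,-3,-5],0]
  ]
}}

```text
time: 14.35
ee_pos: [651.6, -247.5, 174.7]
orientation: [[0.995, 0.102, 0.002], [0.102, -0.995, -0.003], [0.002, 0.004, -1.0]]
force: [5.1, -6.1, -0.1]
grip_width: 11.6
grasp_force: 20.0
```

```bash
python3 -c "
from h import *
s=binview('b6');prof(s,.30)"
```

```text
t 14.4 tilt 0.302 [   0.4 -254.1  174.7] F [ 5.3 -7.1 -0.9] w 11.5 g 20.00172793865204 radius 218.2
profile -20:- -13:- -6:- 1:17 8:18 15:19 22:20 29:22 36:23 43:23 50:23 57:25 64:26 71:26 78:26 85:27 92:27 99:27 106:27 113:28 120:28 127:27 134:27 141:27 148:26 155:26 162:33 169:17 176:- 183:-
well pts 1919 high [ 7. 34. 45.]
```

Request:
{"op": "move_arm", "data": {
  "plan": [
    [-1,[0,-1,-2],0],
    [-1,[0,-2,-4],0],
    [-1,[0,-2,-5],0],
    [-1,[0,-2,-5],0],
    [-1,[0,-2,-5],0]
  ]
}}

```text
time: 15.02
ee_pos: [651.4, -245.5, 179.7]
orientation: [[0.995, 0.102, 0.002], [0.102, -0.995, -0.003], [0.002, 0.004, -1.0]]
force: [5.3, -6.4, -0.9]
grip_width: 11.3
grasp_force: 20.0
```

```bash
python3 -c "
from h import *
s=binview('b7');prof(s,.325)"
```

```text
t 15.075 tilt 0.326 [   0.4 -252.1  179.7] F [ 5.3 -5.4 -0.2] w 11.3 g 20.00170648097992 radius 218.3
profile -20:- -13:- -6:- 1:17 8:18 15:19 22:19 29:22 36:22 43:23 50:23 57:25 64:26 71:26 78:26 85:27 92:27 99:27 106:27 113:28 120:27 127:27 134:27 141:27 148:26 155:26 162:33 169:17 176:- 183:-
well pts 1938 high [ 7. 35. 45.]
```

Request:
{"op": "move_arm", "data": {
  "plan": [
    [-1,[0,0,-2],0],
    [-1,[0,0,-4],0],
    [-1,[0,0,-5],0],
    [-1,[0,0,-5],0],
    [-1,[0,0,-5],0]
  ]
}}

```text
time: 15.7
ee_pos: [651.2, -243.7, 183.9]
orientation: [[0.995, 0.103, 0.001], [0.103, -0.995, -0.001], [0.001, 0.001, -1.0]]
force: [5.3, -2.4, -1.9]
grip_width: 11.7
grasp_force: 20.0
```

```bash
python3 -c "
from h import *
s=binview('b8');prof(s,.35)"
```

```text
t 15.75 tilt 0.347 [   0.4 -250.2  183.9] F [ 4.2 -2.7 -1.3] w 11.5 g 19.99965101480484 radius 218.4
profile -20:- -13:13 -6:16 1:17 8:17 15:- 22:20 29:21 36:22 43:23 50:23 57:25 64:25 71:26 78:26 85:27 92:27 99:27 106:26 113:27 120:27 127:26 134:26 141:26 148:26 155:25 162:32 169:17 176:- 183:-
well pts 1940 high [ 7. 34. 45.]
```

Request:
{"op": "move_arm", "data": {
  "plan": [
    [-1,[0,-1,-2],0],
    [-1,[0,-2,-4],0],
    [-1,[0,-2,-5],0],
    [-1,[0,-2,-5],0],
    [-1,[0,-2,-5],0]
  ]
}}

```text
time: 16.38
ee_pos: [650.9, -241.5, 188.8]
orientation: [[0.995, 0.103, 0.001], [0.103, -0.995, -0.0], [0.001, 0.0, -1.0]]
force: [5.0, -2.7, -1.3]
grip_width: 11.4
grasp_force: 20.0
```

```bash
python3 -c "
from h import *
s=binview('b9');prof(s,.375)"
```

```text
t 16.425 tilt 0.372 [   0.4 -248.   188.8] F [ 4.5 -1.9 -1.6] w 11.4 g 19.999358654022217 radius 218.6
profile -20:- -13:- -6:- 1:- 8:- 15:- 22:- 29:21 36:22 43:23 50:22 57:25 64:25 71:26 78:25 85:27 92:27 99:27 106:26 113:27 120:27 127:26 134:26 141:26 148:25 155:25 162:32 169:16 176:- 183:-
well pts 1995 high [ 8. 34. 45.]
```

R1 let go at about 0.35 rad. Continuing.

Request:
{"op": "move_arm", "data": {
  "plan": [
    [-1,[0,-1,-2],0],
    [-1,[0,-2,-4],0],
    [-1,[0,-2,-4],0],
    [-1,[0,-2,-4],0],
    [-1,[0,-2,-4],0]
  ]
}}

```text
time: 17.05
ee_pos: [650.7, -239.5, 192.7]
orientation: [[0.995, 0.103, 0.001], [0.103, -0.995, -0.0], [0.001, 0.0, -1.0]]
force: [6.0, -2.7, -0.5]
grip_width: 11.3
grasp_force: 20.0
```

```bash
python3 -c "
from h import *
s=binview('b10');prof(s,.392)"
```

```text
t 17.1 tilt 0.392 [   0.5 -246.1  192.8] F [ 4.6 -2.4 -0.8] w 11.4 g 19.999329149723053 radius 218.7
profile -20:- -13:- -6:- 1:- 8:- 15:- 22:20 29:21 36:22 43:23 50:23 57:25 64:25 71:26 78:26 85:27 92:27 99:27 106:26 113:27 120:27 127:27 134:26 141:26 148:26 155:25 162:32 169:16 176:- 183:-
well pts 2037 high [ 8. 34. 45.]
```

Request:
{"op": "move_arm", "data": {
  "plan": [
    [-1,[0,-1,-2],0],
    [-1,[0,-2,-4],0],
    [-1,[0,-2,-4],0],
    [-1,[0,-2,-4],0],
    [-1,[0,-2,-4],0]
  ]
}}

```text
time: 17.73
ee_pos: [650.5, -237.5, 196.7]
orientation: [[0.995, 0.103, 0.001], [0.103, -0.995, -0.0], [0.001, 0.0, -1.0]]
force: [5.6, -2.2, -0.9]
grip_width: 11.3
grasp_force: 20.0
```

```bash
python3 -c "
from h import *
s=binview('b11');prof(s,.412)"
```

```text
t 17.775 tilt 0.413 [   0.4 -244.   196.7] F [ 4.7 -2.2 -1.8] w 11.4 g 19.999208450317383 radius 218.9
profile -20:- -13:10 -6:- 1:- 8:- 15:- 22:- 29:- 36:- 43:- 50:24 57:25 64:26 71:26 78:25 85:27 92:27 99:27 106:27 113:28 120:27 127:27 134:26 141:27 148:26 155:25 162:32 169:16 176:- 183:-
well pts 2082 high [ 7. 34. 45.]
```

Request:
{"op": "move_arm", "data": {
  "plan": [
    [-1,[0,-1,-2],0],
    [-1,[0,-2,-4],0],
    [-1,[0,-2,-4],0],
    [-1,[0,-2,-4],0],
    [-1,[0,-2,-4],0]
  ]
}}

```text
time: 18.4
ee_pos: [650.3, -235.4, 200.6]
orientation: [[0.995, 0.103, 0.001], [0.103, -0.995, -0.0], [0.001, 0.0, -1.0]]
force: [5.3, -1.6, -1.0]
grip_width: 11.9
grasp_force: 20.0
```

```bash
python3 -c "
from h import *
s=binview('b12');prof(s,.433)"
```

```text
t 18.45 tilt 0.433 [   0.4 -241.9  200.6] F [ 5.1 -2.4 -1.8] w 11.4 g 19.999087750911713 radius 219.0
profile -20:- -13:- -6:- 1:- 8:- 15:- 22:- 29:- 36:- 43:- 50:24 57:25 64:25 71:26 78:25 85:27 92:27 99:27 106:27 113:27 120:27 127:27 134:26 141:26 148:26 155:25 162:32 169:16 176:- 183:-
well pts 2077 high [ 7. 33. 44.]
```

Request:
{"op": "move_arm", "data": {
  "plan": [
    [-1,[0,-1,-2],0],
    [-1,[0,-2,-3],0],
    [-1,[0,-2,-3],0],
    [-1,[0,-2,-3],0],
    [-1,[0,-2,-3],0]
  ]
}}

```text
time: 19.08
ee_pos: [650.1, -233.7, 203.7]
orientation: [[0.995, 0.103, 0.001], [0.103, -0.995, -0.0], [0.001, 0.001, -1.0]]
force: [5.3, -2.3, -1.4]
grip_width: 11.6
grasp_force: 20.0
```

```bash
python3 -c "
from h import *
s=binview('b13');prof(s,.45)"
```

```text
t 19.125 tilt 0.449 [   0.4 -240.2  203.8] F [ 5.6 -1.7 -1. ] w 11.4 g 19.999291598796844 radius 219.1
profile -20:- -13:- -6:- 1:- 8:- 15:- 22:- 29:- 36:- 43:23 50:24 57:25 64:23 71:- 78:26 85:27 92:27 99:27 106:26 113:27 120:27 127:26 134:26 141:26 148:26 155:25 162:32 169:16 176:- 183:-
well pts 2159 high [ 7. 33. 45.]
```

R3 has started to slide, so I'll hold.

Request:
{"op": "move_arm", "data": {
  "plan": [
    [-1,[0,0,0],0],
    [-1,[0,0,0],0],
    [-1,[0,0,0],0],
    [-1,[0,0,0],0],
    [-1,[0,0,0],0]
  ]
}}

```text
time: 19.75
ee_pos: [650.1, -233.7, 203.8]
orientation: [[0.995, 0.103, 0.001], [0.103, -0.995, -0.0], [0.001, 0.001, -1.0]]
force: [5.3, -2.5, -0.7]
grip_width: 11.5
grasp_force: 20.0
```

```bash
python3 -c "
from h import *
s=binview('b14');prof(s,.45)"
```

```text
t 19.8 tilt 0.449 [   0.4 -240.2  203.8] F [ 6.  -2.3 -1.3] w 11.2 g 19.99941498041153 radius 219.1
profile -20:- -13:- -6:- 1:- 8:- 15:- 22:- 29:- 36:6 43:6 50:- 57:- 64:- 71:- 78:26 85:27 92:27 99:27 106:27 113:27 120:27 127:26 134:26 141:26 148:26 155:25 162:32 169:16 176:- 183:-
well pts 2167 high [ 7. 34. 45.]
```

Exactly three are out and R4–R6 hold. Lowering along the arc.

Request:
{"op": "move_arm", "data": {
  "plan": [
    [-1,[0,4,6],0],
    [-1,[0,7,12],0],
    [-1,[0,10,18],0],
    [-1,[0,13,24],0],
    [-1,[0,15,29],0]
  ]
}}

```text
time: 20.42
ee_pos: [651.3, -248.1, 173.9]
orientation: [[0.995, 0.103, -0.0], [0.103, -0.995, 0.001], [-0.0, -0.001, -1.0]]
force: [5.9, 0.7, -0.9]
grip_width: 11.8
grasp_force: 20.0
```

Request:
{"op": "move_arm", "data": {
  "plan": [
    [-1,[0,2,6],0],
    [-1,[0,5,12],0],
    [-1,[0,7,18],0],
    [-1,[0,9,25],0],
    [-1,[0,10,31],0]
  ]
}}

```text
time: 21.05
ee_pos: [652.2, -258.0, 142.9]
orientation: [[0.995, 0.103, -0.001], [0.103, -0.995, 0.001], [-0.001, -0.001, -1.0]]
force: [3.2, 3.5, -0.7]
grip_width: 11.3
grasp_force: 20.0
```

Request:
{"op": "move_arm", "data": {
  "plan": [
    [-1,[0,2,7],0],
    [-1,[0,3,14],0],
    [-1,[0,4,21],0],
    [-1,[0,5,27],0],
    [-1,[0,5,30],0]
  ]
}}

```text
time: 21.68
ee_pos: [652.9, -262.5, 116.1]
orientation: [[0.995, 0.103, 0.001], [0.103, -0.995, 0.002], [0.001, -0.002, -1.0]]
force: [-8.8, 14.2, 32.5]
grip_width: 11.6
grasp_force: 20.0
```

Request:
{"op": "move_arm", "data": {
  "plan": [
    [0,[0,-3,0],0],
    [0,[0,-3,0],0],
    [0,[0,-3,0],0],
    [0,[0,-3,0],0],
    [0,[0,-3,0],0]
  ]
}}

```text
time: 22.3
ee_pos: [652.4, -260.6, 113.5]
orientation: [[0.995, 0.102, -0.0], [0.102, -0.995, -0.0], [-0.0, 0.0, -1.0]]
force: [0.8, -0.1, 0.2]
grip_width: 43.7
grasp_force: 0.0
```

Request:
{"op": "move_arm", "data": {
  "plan": [
    [0,[0,0,-40],0],
    [0,[0,0,-85],0],
    [0,[0,0,-130],0],
    [0,[0,0,-130],0]
  ]
}}

```text
time: 22.8
ee_pos: [653.7, -261.8, 247.8]
orientation: [[0.995, 0.102, 0.006], [0.102, -0.995, -0.002], [0.006, 0.003, -1.0]]
force: [-0.2, -1.1, 0.1]
grip_width: 43.6
grasp_force: 0.0
```

```bash
python3 -c "
from h import *
s=snap('wrist','w4');prof(s,0)
t=snap('top','t4');im=t['im'].astype(int);d=(im.max(2)<60)
n,l,st,c=cv2.connectedComponentsWithStats(d.astype(np.uint8))
for i in range(1,n):
  if 12<st[i][4]<80 and 200<c[i][0]<440 and 205<c[i][1]<285:print(c[i].round(1),st[i][4],onz(t,*c[i],16).round(1),dep(t,*c[i]).round(1))
to(449,-294,150,0)
# orientation via wrist image near 332,288
"
```

```text
profile -20:- -13:- -6:- 1:0 8:2 15:3 22:5 29:6 36:7 43:8 50:9 57:10 64:11 71:12 78:28 85:29 92:29 99:29 106:29 113:30 120:30 127:29 134:29 141:30 148:29 155:28 162:36 169:26 176:- 183:-
well pts 1876 high [ 7. 32. 44.]
[236.7 229.3] 32 [448.9 291.1  16. ] [449.  290.8  17.4]
[274.  235.4] 30 [428.9 165.2  16. ] [428.9 165.   17.1]
t 22.9 tcp [ 652.5 -260.2  243.5] yaw -84.11 q7 -43.3 w 43.6 F [-0.7 -0.2 -0.5] | shift [-205.9   12.7   93.4] spin -1.468
```

View pics/w4.png

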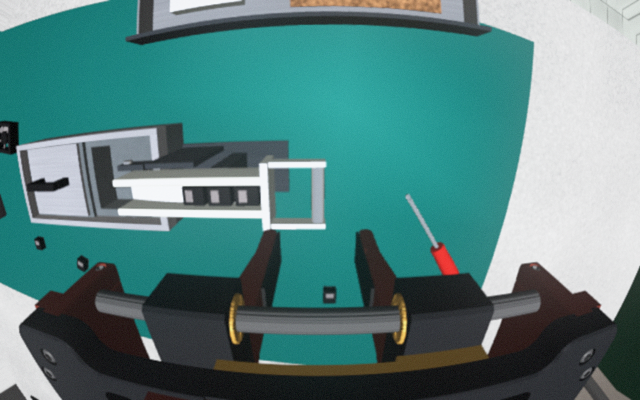

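The bin is level with three relays left, the well holds the rest, and the nearest spilled relay is at (330,295). Measuring its orientation.

```bash
cat >> h.py <<'E'
def relay(s,x,y,R=28):
    v,u=np.mgrid[0:400,0:640]; u=u.ravel();v=v.ravel(); D=s['d'][v,u]
    X=(u-s['cx'])/s['f'];Y=(v-s['cy'])/s['f']
    if s['fish']:
        r=np.hypot(X,Y)+1e-9; k=np.where(r<1.4,np.tan(np.minimum(r,1.4))/r,0); X=X*k;Y=Y*k
    c=np.c_[X,-Y,-np.ones_like(X)]*D[:,None]
    W=c@s['T'][:3,:3].T+s['T'][:3,3]
    m=(np.hypot(W[:,0]-x,W[:,1]-y)<R)&(W[:,2]>11)&(W[:,2]<22)&(D>50)
    if m.sum()<8: print('none',m.sum());return
    rc=cv2.minAreaRect(W[m][:,:2].astype(np.float32)); print('n',m.sum(),'z',np.median(W[m][:,2]).round(1),'mean',W[m].mean(0).round(1),rc)
E
python3 -c "
from h import *
for n in('w4','w3'): relay(np.load(n+'.npz'),449,-296)
for n in('w2','top0'):
  for p in((449,291),(429,165),(444,-160)): relay(np.load(n+'.npz'),*p)
"
```

```text
n 177 z 15.8 mean [ 452.1 -302.5   15.5] ((451.1176452636719, -302.55126953125), (24.418771743774414, 19.762405395507812), 1.3150193691253662)
n 188 z 15.7 mean [ 452.2 -301.9   15.5] ((450.4876403808594, -302.06195068359375), (26.061969757080078, 19.134170532226562), 6.946256160736084)
n 272 z 15.6 mean [452.4 289.6  15.5] ((451.7322692871094, 290.04779052734375), (20.29222297668457, 24.5019474029541), 89.95637512207031)
n 255 z 15.8 mean [432.1 163.8  15.7] ((431.48779296875, 163.2963104248047), (21.256912231445312, 23.96695899963379), 71.08247375488281)
none 0
n 48 z 16.2 mean [451.7 292.8  16. ] ((451.6607666015625, 293.62603759765625), (23.50070571899414, 20.6015682220459), 0.21007674932479858)
n 41 z 16.2 mean [431.2 166.6  15.9] ((431.6318664550781, 166.79847717285156), (19.031492233276367, 23.50238609313965), 70.82144927978516)
n 41 z 16.5 mean [ 445.5 -161.4   16.1] ((445.6351013183594, -161.8092803955078), (22.7476749420166, 19.328716278076172), 12.286505699157715)
```

Request:
{"op": "move_arm", "data": {
  "plan": [
    [0,[-50,5,35],0],
    [0,[-100,10,70],0],
    [0,[-150,15,100],0],
    [0,[-204,20,140],0.05],
    [0,[-204,20,140],0.05]
  ]
}}

```text
time: 23.52
ee_pos: [445.7, -300.2, 100.4]
orientation: [[0.999, 0.048, -0.007], [0.048, -0.999, 0.003], [-0.007, -0.004, -1.0]]
force: [0.6, 0.5, 0.2]
grip_width: 43.6
grasp_force: 0.0
```

Request:
{"op": "move_arm", "data": {
  "plan": [
    [0,[0,0,0],0],
    [0,[0,0,0],0]
  ]
}}

```text
time: 23.78
ee_pos: [453.2, -301.0, 103.9]
orientation: [[0.999, 0.055, 0.001], [0.055, -0.999, -0.001], [0.001, 0.001, -1.0]]
force: [-0.3, -0.3, 0.0]
grip_width: 44.1
grasp_force: 0.0
```

```bash
python3 -c "
from h import *
s=snap('wrist','r1');relay(s,451,-302);to(451,-302,4,-87)"
```

```text
n 631 z 15.8 mean [ 451.5 -301.9   15.7] ((450.6997375488281, -301.914794921875), (24.375600814819336, 19.185718536376953), 3.4884464740753174)
t 23.82 tcp [ 453.2 -301.   104. ] yaw -86.86 q7 -28.0 w 43.8 F [-0.8 -0.3  0. ] | shift [ -2.3   0.8 100. ] spin 0.002
```

Request:
{"op": "move_arm", "data": {
  "plan": [
    [0,[-2,1,40],0],
    [0,[-2,1,75],0],
    [0,[-2,1,95],0],
    [0,[-2,1,100],0],
    [0,[-2,1,100],0]
  ]
}}

```text
time: 24.45
ee_pos: [450.2, -302.6, 4.1]
orientation: [[0.999, 0.053, 0.001], [0.053, -0.999, -0.0], [0.001, 0.001, -1.0]]
force: [0.1, -0.1, 0.1]
grip_width: 43.8
grasp_force: 0.0
```

Request:
{"op": "move_arm", "data": {
  "plan": [
    [-1,[0,0,0],0],
    [-1,[0,0,0],0],
    [-1,[0,0,0],0],
    [-1,[0,0,0],0],
    [-1,[0,0,0],0]
  ],
  "grip_force": 20
}}

```text
time: 25.08
ee_pos: [450.1, -302.3, 4.1]
orientation: [[0.999, 0.053, 0.001], [0.053, -0.999, 0.0], [0.001, 0.0, -1.0]]
force: [-0.0, 1.4, 6.2]
grip_width: 19.7
grasp_force: 20.0
```

Request:
{"op": "move_arm", "data": {
  "plan": [
    [-1,[0,0,-40],0],
    [-1,[0,0,-90],0],
    [-1,[0,0,-140],0],
    [-1,[0,0,-180],0],
    [-1,[0,0,-180],0]
  ]
}}

```text
time: 25.7
ee_pos: [451.0, -303.2, 186.2]
orientation: [[0.999, 0.053, 0.005], [0.053, -0.999, -0.002], [0.005, 0.002, -1.0]]
force: [0.0, -0.5, 0.4]
grip_width: 19.9
grasp_force: 20.0
```

```bash
cat >> h.py <<'E'
def chain(a,b,nrows):
    """shifts per call (5 rows each) from pose a to b (x,y,z,yaw), linear, in the axes at each call's start"""
    a=np.array(a,float);b=np.array(b,float); st=(b-a)/nrows; i=0
    while i<nrows:
        k=min(5,nrows-i); p=a+st*i; c,s_=np.cos(np.radians(p[3])),np.sin(np.radians(p[3])); out=[]
        for j in range(1,k+1):
            d=st*j; out.append([[round(float(-s_*d[0]+c*d[1])),round(float(c*d[0]+s_*d[1])),round(float(-d[2]))],round(float(-np.radians(d[3])),2)])
        print(out); i+=k
E
python3 -c "
from h import *
t=stn(-14,35,180);to(*t,5.9)
st=robot.read_state();print(st['grasp_force'])
chain([451,-302,184,-87],[*t,5.9],10)"
```

```text
t 25.7 tcp [ 451.  -303.2  186.2] yaw -86.97 q7 -32.9 w 19.9 F [ 0.  -0.5  0.4] | shift [ 174.3 -333.     6.4] spin 1.521
19.978951513767242
[[[17, -33, 0], -0.16], [[35, -66, 1], -0.32], [[52, -100, 1], -0.49], [[70, -133, 2], -0.65], [[87, -166, 2], -0.81]]
[[[36, -10, 0], -0.16], [[72, -21, 1], -0.32], [[108, -31, 1], -0.49], [[144, -41, 2], -0.65], [[180, -51, 2], -0.81]]
```

Request:
{"op": "move_arm", "data": {
  "plan": [
    [-1,[17,-33,0],-0.16],
    [-1,[35,-66,0],-0.32],
    [-1,[52,-100,0],-0.49],
    [-1,[70,-133,0],-0.65],
    [-1,[87,-166,0],-0.81]
  ]
}}

```text
time: 26.32
ee_pos: [527.6, -130.3, 182.5]
orientation: [[0.646, 0.763, -0.002], [0.763, -0.646, 0.0], [-0.001, -0.001, -1.0]]
force: [-0.1, -0.5, -0.1]
grip_width: 19.8
grasp_force: 20.0
```

Request:
{"op": "move_arm", "data": {
  "plan": [
    [-1,[36,-10,0],-0.16],
    [-1,[72,-21,0],-0.32],
    [-1,[108,-31,0],-0.49],
    [-1,[144,-41,0],-0.65],
    [-1,[180,-51,0],-0.81]
  ]
}}

```text
time: 26.95
ee_pos: [605.8, 39.4, 182.1]
orientation: [[-0.107, 0.994, -0.002], [0.994, 0.107, 0.0], [0.0, -0.002, -1.0]]
force: [0.3, 0.1, -0.3]
grip_width: 19.6
grasp_force: 20.0
```

Request:
{"op": "move_arm", "data": {
  "plan": [
    [-1,[0,0,0],0],
    [-1,[0,0,0],0]
  ]
}}

```text
time: 27.2
ee_pos: [605.3, 37.2, 182.5]
orientation: [[-0.1, 0.995, -0.002], [0.995, 0.1, -0.001], [-0.001, -0.002, -1.0]]
force: [0.4, -0.3, -0.2]
grip_width: 19.9
grasp_force: 20.0
```

```bash
python3 -c "
from h import *
t=stn(-14,35,50);to(*t,5.9)
s=snap('wrist','w5');cv2.imwrite('pics/w5c.png',s['im'][120:400,160:480][...,::-1].repeat(1,0))"
```

```text
t 27.2 tcp [605.3  37.2 182.5] yaw 5.74 q7 10.9 w 19.9 F [ 0.4 -0.3 -0.2] | shift [  1.2   2.5 132.5] spin -0.003
```

View pics/w5c.png

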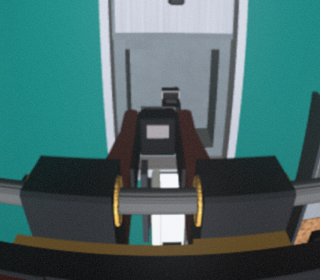

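The held relay is in the fingers, and one relay lies in the well at crop (170,95), i.e. full-frame (330,215). Checking where that is.

```bash
python3 -c "
from h import *
s=np.load('w5.npz')
for uv in((330,208),(330,215),(340,212),(322,212)): print(inst(dep(s,*uv)),inst(onz(s,*uv,22)))
print(inst(onz(s,290,170,53)),inst(onz(s,378,170,53)),inst(onz(s,320,153,53)))"
```

```text
[-1.36822647 -5.68931562  9.5721257 ] [-1.8667062  -1.11800906 22.        ]
[-1.82829699 -8.94753575 23.31327808] [-1.77524907 -9.46459659 22.        ]
[ 10.53543749 -11.93136912   6.2859712 ] [ 9.35800947 -5.9173842  22.        ]
[-10.72257588  -6.13954193  21.22291095] [-10.73237407  -5.84231971  22.        ]
[-42.15126885  49.46288522  53.        ] [43.57242716 49.51820241 53.        ] [-13.10948284  66.00421891  53.        ]
```

Request:
{"op": "move_arm", "data": {
  "plan": [
    [-1,[2,5,45],0],
    [-1,[2,5,90],0],
    [-1,[2,5,130],0],
    [-1,[2,5,145],0],
    [-1,[2,5,145],0]
  ]
}}

```text
time: 27.88
ee_pos: [610.5, 39.6, 38.4]
orientation: [[-0.1, 0.995, -0.001], [0.995, 0.1, -0.001], [-0.0, -0.001, -1.0]]
force: [-0.1, -0.3, 1.0]
grip_width: 19.8
grasp_force: 20.0
```

Request:
{"op": "move_arm", "data": {
  "plan": [
    [-0.35,[0,0,0],0],
    [-0.35,[0,0,0],0],
    [-0.35,[0,0,0],0],
    [-0.35,[0,0,-20],0],
    [-0.35,[0,0,-60],0]
  ]
}}

```text
time: 28.5
ee_pos: [610.1, 40.4, 99.3]
orientation: [[-0.102, 0.995, -0.002], [0.995, 0.102, -0.001], [-0.0, -0.002, -1.0]]
force: [0.3, -0.5, -0.8]
grip_width: 28.5
grasp_force: 0.0
```

Request:
{"op": "move_arm", "data": {
  "plan": [
    [0,[0,0,-30],0],
    [0,[0,0,-70],0],
    [0,[0,0,-100],0],
    [0,[0,0,-100],0]
  ]
}}

```text
time: 29.0
ee_pos: [612.5, 40.3, 202.6]
orientation: [[-0.102, 0.995, 0.006], [0.995, 0.102, 0.001], [0.001, 0.006, -1.0]]
force: [0.7, -0.9, -0.9]
grip_width: 43.8
grasp_force: 0.0
```

```bash
python3 -c "
from h import *
t=stn(-10,37,197);to(*t,5.9)
s=snap('wrist','w6')
for n in('top','wrist','scene'):
  q=s if n=='wrist' else snap(n,n+'6')
  print(n)
  for p in((449,291),(430,165),(445,-163)): relay(q,*p,R=45)
"
```

```text
t 29.0 tcp [612.5  40.3 202.6] yaw 5.83 q7 10.5 w 43.8 F [ 0.7 -0.9 -0.9] | shift [ 0.7 -1.2  5.6] spin -0.001
top
n 48 z 15.8 mean [450.7 293.4  16. ] ((451.46832275390625, 293.3485412597656), (23.720203399658203, 20.422168731689453), 1.8047477006912231)
n 16 z 17.6 mean [432.5 173.1  17.5] ((433.5502014160156, 173.36590576171875), (7.4591474533081055, 21.581066131591797), 78.06533813476562)
n 41 z 16.5 mean [ 445.5 -161.4   16.1] ((445.8523864746094, -161.2752227783203), (23.213977813720703, 19.578283309936523), 15.106138229370117)
wrist
none 0
n 307 z 15.6 mean [432.7 163.2  15.5] ((431.7538146972656, 163.3378448486328), (20.744176864624023, 24.81879234313965), 73.95714569091797)
none 0
scene
n 35 z 15.0 mean [453.3 292.   15.4] ((453.0101623535156, 291.75433349609375), (24.004268646240234, 21.0834903717041), 8.54352855682373)
n 32 z 15.4 mean [433.9 166.   15.8] ((434.1624755859375, 165.77369689941406), (19.84054183959961, 24.058679580688477), 68.72053527832031)
none 2
```

```bash
python3 -c "
from h import *
chain([611,40.3,198,5.9],[431.5,163.3,140,-16],5)
chain([431.5,163.3,210,-16],[*stn(12,37,210),5.9],5)"
```

```text
[[[28, -33, 12], 0.08], [[56, -66, 23], 0.15], [[84, -100, 35], 0.23], [[113, -133, 46], 0.31], [[141, -166, 58], 0.38]]
[[[-12, 45, 0], -0.08], [[-24, 91, 0], -0.15], [[-36, 136, 0], -0.23], [[-48, 182, 0], -0.31], [[-60, 227, 0], -0.38]]
```

Request:
{"op": "move_arm", "data": {
  "plan": [
    [0,[28,-33,10],0.08],
    [0,[56,-66,20],0.15],
    [0,[84,-100,35],0.23],
    [0,[113,-133,46],0.31],
    [0,[141,-166,58],0.38]
  ]
}}

```text
time: 29.78
ee_pos: [429.4, 164.3, 139.5]
orientation: [[0.277, 0.961, -0.002], [0.961, -0.277, -0.001], [-0.001, -0.001, -1.0]]
force: [-0.2, 0.8, -0.1]
grip_width: 44.0
grasp_force: 0.0
```

Request:
{"op": "move_arm", "data": {
  "plan": [
    [0,[0,0,30],0],
    [0,[0,0,30],0],
    [0,[0,0,30],0]
  ]
}}

```text
time: 30.15
ee_pos: [431.8, 163.3, 110.9]
orientation: [[0.275, 0.961, -0.0], [0.961, -0.275, -0.001], [-0.001, 0.0, -1.0]]
force: [0.3, -0.6, -0.2]
grip_width: 43.5
grasp_force: 0.0
```

```bash
python3 -c "
from h import *
s=snap('wrist','r2');relay(s,431.5,163);to(431.5,163.3,4,-16)"
```

```text
n 625 z 15.9 mean [431.4 164.9  15.8] ((431.3565673828125, 164.25576782226562), (19.839466094970703, 23.817771911621094), 73.19943237304688)
t 30.2 tcp [432.2 163.4 111.2] yaw -16.0 q7 -28.5 w 44.0 F [ 0.6 -0.4 -0.4] | shift [ -0.3  -0.7 107.2] spin -0.0
```

Request:
{"op": "move_arm", "data": {
  "plan": [
    [0,[1,-1,45],0],
    [0,[1,-1,80],0],
    [0,[1,-1,100],0],
    [0,[1,-1,107],0],
    [0,[1,-1,107],0]
  ]
}}

```text
time: 30.82
ee_pos: [431.3, 165.0, 4.1]
orientation: [[0.275, 0.961, 0.0], [0.961, -0.275, 0.0], [0.0, 0.0, -1.0]]
force: [0.0, 0.9, -0.1]
grip_width: 44.1
grasp_force: 0.0
```

Request:
{"op": "move_arm", "data": {
  "plan": [
    [-1,[0,0,0],0],
    [-1,[0,0,0],0],
    [-1,[0,0,0],0],
    [-1,[0,0,0],0],
    [-1,[0,0,0],0]
  ]
}}

```text
time: 31.45
ee_pos: [431.1, 165.5, 4.3]
orientation: [[0.274, 0.962, 0.001], [0.962, -0.274, 0.001], [0.001, 0.001, -1.0]]
force: [-1.0, 0.4, 7.0]
grip_width: 24.1
grasp_force: 19.9
```

Request:
{"op": "move_arm", "data": {
  "plan": [
    [-1,[0,0,-40],0],
    [-1,[0,0,-90],0],
    [-1,[0,0,-140],0],
    [-1,[0,0,-190],0],
    [-1,[0,0,-206],0]
  ]
}}

```text
time: 32.08
ee_pos: [431.8, 165.6, 212.7]
orientation: [[0.274, 0.962, 0.004], [0.962, -0.274, 0.003], [0.004, 0.002, -1.0]]
force: [-0.8, -0.8, -1.1]
grip_width: 23.8
grasp_force: 19.9
```

Request:
{"op": "move_arm", "data": {
  "plan": [
    [-1,[-12,45,0],-0.08],
    [-1,[-24,91,0],-0.15],
    [-1,[-36,136,0],-0.23],
    [-1,[-48,182,0],-0.31],
    [-1,[-60,227,0],-0.38]
  ]
}}

```text
time: 32.7
ee_pos: [633.6, 44.6, 209.5]
orientation: [[-0.105, 0.994, -0.0], [0.994, 0.105, 0.0], [0.0, -0.0, -1.0]]
force: [0.2, 0.2, -0.4]
grip_width: 23.7
grasp_force: 19.9
```

Request:
{"op": "move_arm", "data": {
  "plan": [
    [-1,[0,0,20],0],
    [-1,[0,0,40],0],
    [-1,[0,0,40],0]
  ]
}}

```text
time: 33.08
ee_pos: [631.4, 45.1, 168.2]
orientation: [[-0.102, 0.995, -0.003], [0.995, 0.102, -0.001], [-0.0, -0.003, -1.0]]
force: [-0.7, 0.0, 0.5]
grip_width: 24.0
grasp_force: 19.9
```

```bash
python3 -c "
from h import *
to(*stn(12,37,42),5.9)
print(robot.read_state()['grasp_force'])
s=snap('wrist','w7');cv2.imwrite('pics/w7c.png',cv2.resize(s['im'][120:320,220:420],None,fx=2,fy=2)[...,::-1])"
```

```text
t 33.08 tcp [631.4  45.1 168.2] yaw 5.84 q7 13.8 w 24.0 F [-0.7  0.   0.5] | shift [ -2.    2.  126.2] spin -0.001
19.927013218402863
```

View pics/w7c.png

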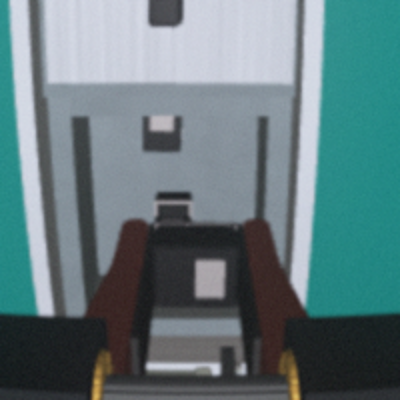

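Relay S lies at crop (162,133), near y +42, and a bin relay is at (173,210). I'll drop this one at x +14, y +22.

Request:
{"op": "move_arm", "data": {
  "plan": [
    [-1,[-17,3,45],0],
    [-1,[-17,3,90],0],
    [-1,[-17,3,120],0],
    [-1,[-17,3,128],0],
    [-1,[-17,3,128],0]
  ]
}}

```text
time: 33.75
ee_pos: [637.9, 28.7, 42.6]
orientation: [[-0.102, 0.995, 0.001], [0.995, 0.102, 0.0], [0.0, 0.001, -1.0]]
force: [0.8, 0.6, -0.1]
grip_width: 24.2
grasp_force: 19.9
```

Request:
{"op": "move_arm", "data": {
  "plan": [
    [-0.25,[0,0,0],0],
    [-0.25,[0,0,0],0],
    [-0.25,[0,0,0],0],
    [-0.25,[0,0,-20],0],
    [-0.25,[0,0,-60],0]
  ]
}}

```text
time: 34.38
ee_pos: [636.4, 28.4, 102.2]
orientation: [[-0.102, 0.995, -0.002], [0.995, 0.102, -0.001], [-0.0, -0.002, -1.0]]
force: [0.6, -0.6, 0.4]
grip_width: 33.1
grasp_force: 0.0
```

Request:
{"op": "move_arm", "data": {
  "plan": [
    [0,[0,0,-30],0],
    [0,[0,0,-70],0],
    [0,[0,0,-110],0],
    [0,[0,0,-110],0]
  ]
}}

```text
time: 34.88
ee_pos: [639.2, 28.0, 216.6]
orientation: [[-0.101, 0.995, 0.007], [0.995, 0.101, 0.001], [0.0, 0.007, -1.0]]
force: [-0.6, -0.1, -0.5]
grip_width: 44.0
grasp_force: 0.0
```

```bash
python3 -c "
from h import *
s=snap('wrist','w8');q=snap('top','top8');to(451.5,290,4,0)
relay(q,450,291,45);relay(q,445,-163,45)
cv2.imwrite('pics/w8c.png',cv2.resize(s['im'][120:320,220:420],None,fx=2,fy=2)[...,::-1])
st=robot.read_state()['ee_pos']
chain([*st[:2],205,5.9],[451,290,140,0],7)
chain([451,290,200,0],[*stn(-12,22,200),5.9],7)"
```

```text
t 34.98 tcp [637.3  28.6 212.7] yaw 5.84 q7 14.3 w 43.8 F [-0.8 -0.5 -0.2] | shift [ 278.9 -158.5  208.7] spin 0.102
n 48 z 15.9 mean [451.2 293.2  15.9] ((451.6177978515625, 293.2247619628906), (23.57192039489746, 21.38358497619629), 0.7896575927734375)
n 40 z 16.8 mean [ 446.1 -161.8   16.5] ((445.8272705078125, -162.07164001464844), (22.78459930419922, 18.362768173217773), 19.327442169189453)
[[[40, -23, 9], 0.01], [[80, -45, 19], 0.03], [[120, -68, 28], 0.04], [[160, -91, 37], 0.06], [[199, -113, 46], 0.07]]
[[[38, -26, 9], 0.01], [[76, -51, 19], 0.03]]
[[[-38, 23, 0], -0.01], [[-75, 46, 0], -0.03], [[-113, 68, 0], -0.04], [[-151, 91, 0], -0.06], [[-189, 114, 0], -0.07]]
[[[-39, 20, 0], -0.01], [[-79, 40, 0], -0.03]]
```

Request:
{"op": "move_arm", "data": {
  "plan": [
    [0,[40,-23,9],0.01],
    [0,[80,-45,19],0.03],
    [0,[120,-68,28],0.04],
    [0,[160,-91,37],0.06],
    [0,[199,-113,46],0.07]
  ]
}}

```text
time: 35.6
ee_pos: [502.8, 215.9, 164.5]
orientation: [[-0.032, 0.999, -0.002], [0.999, 0.032, -0.001], [-0.001, -0.002, -1.0]]
force: [0.2, 0.8, 0.2]
grip_width: 44.1
grasp_force: 0.0
```

Request:
{"op": "move_arm", "data": {
  "plan": [
    [0,[38,-26,10],0.01],
    [0,[78,-51,40],0.03],
    [0,[78,-51,55],0.03],
    [0,[78,-51,55],0.03]
  ]
}}

```text
time: 36.1
ee_pos: [450.3, 290.1, 109.2]
orientation: [[-0.002, 1.0, -0.002], [1.0, 0.002, -0.003], [-0.003, -0.002, -1.0]]
force: [0.0, 0.2, -0.6]
grip_width: 44.1
grasp_force: 0.0
```

```bash
python3 -c "
from h import *
s=snap('wrist','r3');relay(s,451,290);to(451.5,290,4,0)"
```

```text
n 594 z 15.9 mean [451.1 291.6  15.8] ((451.0493469238281, 291.03594970703125), (21.884431838989258, 19.830177307128906), 0.25363028049468994)
t 36.15 tcp [451.4 289.9 110.2] yaw 0.04 q7 -20.9 w 43.8 F [0.  0.1 0.2] | shift [  0.3   0.2 106.2] spin 0.001
```

Request:
{"op": "move_arm", "data": {
  "plan": [
    [0,[1,0,45],0],
    [0,[1,0,80],0],
    [0,[1,0,100],0],
    [0,[1,0,106],0],
    [0,[1,0,106],0]
  ]
}}

```text
time: 36.78
ee_pos: [452.1, 291.7, 5.3]
orientation: [[-0.0, 1.0, 0.001], [1.0, 0.0, 0.0], [0.0, 0.001, -1.0]]
force: [0.8, 0.1, -0.3]
grip_width: 43.8
grasp_force: 0.0
```

Request:
{"op": "move_arm", "data": {
  "plan": [
    [-1,[0,0,0],0],
    [-1,[0,0,0],0],
    [-1,[0,0,0],0],
    [-1,[0,0,0],0],
    [-1,[0,0,0],0]
  ]
}}

```text
time: 37.4
ee_pos: [451.4, 292.7, 5.3]
orientation: [[-0.002, 1.0, 0.001], [1.0, 0.002, 0.001], [0.001, 0.001, -1.0]]
force: [-1.2, -1.1, 6.7]
grip_width: 23.7
grasp_force: 20.0
```

Request:
{"op": "move_arm", "data": {
  "plan": [
    [-1,[0,0,-40],0],
    [-1,[0,0,-90],0],
    [-1,[0,0,-140],0],
    [-1,[0,0,-190],0],
    [-1,[0,0,-196],0]
  ]
}}

```text
time: 38.02
ee_pos: [452.6, 293.3, 204.0]
orientation: [[-0.002, 1.0, 0.004], [1.0, 0.002, 0.004], [0.004, 0.004, -1.0]]
force: [0.4, -0.8, -0.9]
grip_width: 23.8
grasp_force: 20.0
```

Request:
{"op": "move_arm", "data": {
  "plan": [
    [-1,[-38,23,0],-0.01],
    [-1,[-75,46,0],-0.03],
    [-1,[-113,68,0],-0.04],
    [-1,[-151,91,0],-0.06],
    [-1,[-189,114,0],-0.07]
  ]
}}

```text
time: 38.65
ee_pos: [565.4, 102.4, 199.4]
orientation: [[-0.073, 0.997, -0.002], [0.997, 0.073, -0.0], [-0.0, -0.002, -1.0]]
force: [0.1, 0.2, -0.5]
grip_width: 23.7
grasp_force: 20.0
```

Request:
{"op": "move_arm", "data": {
  "plan": [
    [-1,[-39,20,0],-0.01],
    [-1,[-79,40,0],-0.03],
    [-1,[-79,40,0],-0.03],
    [-1,[-79,40,30],-0.03],
    [-1,[-79,40,30],-0.03]
  ]
}}

```text
time: 39.28
ee_pos: [608.8, 28.8, 167.9]
orientation: [[-0.103, 0.995, -0.005], [0.995, 0.103, -0.0], [0.0, -0.005, -1.0]]
force: [0.1, 0.2, 0.7]
grip_width: 23.6
grasp_force: 20.0
```

```bash
python3 -c "
from h import *
to(*stn(-12,22,42),5.9)
print(robot.read_state()['grasp_force'])
s=snap('wrist','w9');a=np.load('w8.npz')
f=lambda s:cv2.resize(s['im'][120:300,230:410],None,fx=2,fy=2)
cv2.imwrite('pics/w9c.png',np.hstack([f(a),f(s)])[...,::-1])"
```

```text
t 39.27 tcp [608.8  28.8 167.9] yaw 5.89 q7 16.1 w 23.6 F [0.1 0.2 0.7] | shift [ -3.2   2.3 125.9] spin -0.0
19.99999165534973
```

View pics/w9c.png

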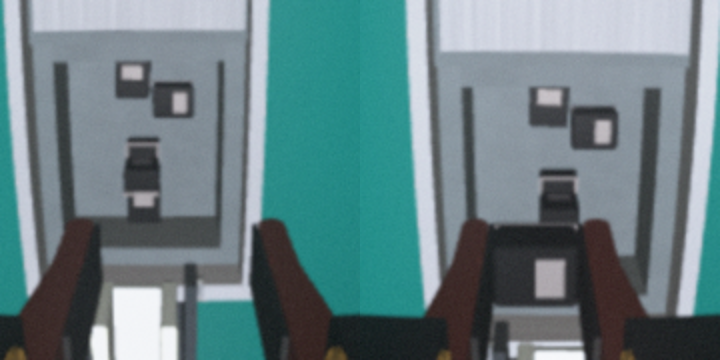

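In the left half, S relays lie at (132,78) and (173,100) and the bin relays at (143,150–215). The right half shows the third held at (535,265). Dropping it at x −14, y 25.

Request:
{"op": "move_arm", "data": {
  "plan": [
    [-1,[0,0,45],0],
    [-1,[0,0,90],0],
    [-1,[0,0,118],0],
    [-1,[0,0,126],0],
    [-1,[0,0,126],0]
  ]
}}

```text
time: 39.95
ee_pos: [611.5, 28.0, 45.4]
orientation: [[-0.102, 0.995, 0.001], [0.995, 0.102, 0.0], [0.0, 0.001, -1.0]]
force: [0.5, 0.0, -1.0]
grip_width: 23.4
grasp_force: 20.0
```

Request:
{"op": "move_arm", "data": {
  "plan": [
    [-0.25,[0,0,0],0],
    [-0.25,[0,0,0],0],
    [-0.25,[0,0,0],0],
    [-0.25,[0,0,-20],0],
    [-0.25,[0,0,-60],0]
  ]
}}

```text
time: 40.58
ee_pos: [610.2, 27.5, 105.2]
orientation: [[-0.102, 0.995, -0.002], [0.995, 0.102, -0.001], [-0.0, -0.002, -1.0]]
force: [1.8, -0.3, 0.7]
grip_width: 33.3
grasp_force: 0.0
```

Request:
{"op": "move_arm", "data": {
  "plan": [
    [0,[0,0,-30],0],
    [0,[0,0,-70],0],
    [0,[0,0,-110],0],
    [0,[0,0,-110],0]
  ]
}}

```text
time: 41.08
ee_pos: [612.9, 27.1, 219.3]
orientation: [[-0.101, 0.995, 0.007], [0.995, 0.101, 0.001], [0.001, 0.007, -1.0]]
force: [-0.1, 0.4, 0.3]
grip_width: 44.1
grasp_force: 0.0
```

```bash
python3 -c "
from h import *
s=snap('wrist','w10');q=snap('top','top10');z=snap('scene','sc10');to(446,-166,4,0)
relay(q,445,-163,50);relay(z,445,-166,50)
st=robot.read_state()['ee_pos']
a=np.load('top0.npz')
chain([608.5,28.8,209,5.9],[446,-167,180,15],6)
chain([446,-167,200,15],[*stn(0,18,200),5.9],6)"
```

```text
t 41.23 tcp [610.6  27.7 214.6] yaw 5.85 q7 14.7 w 44.1 F [ 0.1 -0.3 -0. ] | shift [-176.1 -183.4  210.6] spin 0.102
n 43 z 15.8 mean [ 445.9 -161.3   15.8] ((445.7876281738281, -161.55149841308594), (23.471046447753906, 19.687074661254883), 13.31804084777832)
n 20 z 14.7 mean [ 446.9 -162.8   15.1] ((447.6316223144531, -162.92730712890625), (22.070659637451172, 20.360408782958984), 38.466331481933594)
[[[-30, -30, 5], -0.03], [[-59, -61, 10], -0.05], [[-89, -91, 14], -0.08], [[-119, -121, 19], -0.11], [[-148, -151, 24], -0.13]]
[[[-25, -34, 5], -0.03]]
[[[23, 37, 0], 0.03], [[46, 73, 0], 0.05], [[69, 110, 0], 0.08], [[92, 147, 0], 0.11], [[115, 184, 0], 0.13]]
[[[28, 33, 0], 0.03]]
```

Request:
{"op": "move_arm", "data": {
  "plan": [
    [0,[-30,-30,5],-0.03],
    [0,[-59,-61,10],-0.05],
    [0,[-89,-91,14],-0.08],
    [0,[-119,-121,19],-0.11],
    [0,[-148,-151,24],-0.13]
  ]
}}

```text
time: 41.85
ee_pos: [474.2, -135.8, 189.6]
orientation: [[-0.231, 0.973, -0.002], [0.973, 0.231, -0.0], [0.0, -0.002, -1.0]]
force: [0.7, -0.3, -0.1]
grip_width: 43.7
grasp_force: 0.0
```

Request:
{"op": "move_arm", "data": {
  "plan": [
    [0,[-25,-35,30],-0.02],
    [0,[-25,-35,75],-0.02],
    [0,[-25,-35,75],-0.02],
    [0,[-25,-35,75],-0.02]
  ]
}}

```text
time: 42.35
ee_pos: [447.9, -167.4, 116.2]
orientation: [[-0.25, 0.968, -0.001], [0.968, 0.25, -0.0], [-0.0, -0.001, -1.0]]
force: [0.3, -0.3, -1.1]
grip_width: 43.6
grasp_force: 0.0
```

```bash
python3 -c "
from h import *
s=snap('wrist','r4');relay(s,446,-166);to(446,-166,4,14.5)"
```

```text
n 608 z 15.9 mean [ 444.8 -164.2   15.7] ((444.8487854003906, -164.95144653320312), (23.291011810302734, 20.056148529052734), 14.902283668518066)
t 42.4 tcp [ 448.5 -167.4  116.6] yaw 14.48 q7 47.2 w 44.0 F [ 0.4 -0.1 -0.4] | shift [  2.   -2.1 112.6] spin -0.0
```

Request:
{"op": "move_arm", "data": {
  "plan": [
    [0,[3,-3,45],0],
    [0,[3,-3,85],0],
    [0,[3,-3,106],0],
    [0,[3,-3,112],0],
    [0,[3,-3,112],0]
  ]
}}

```text
time: 43.02
ee_pos: [444.9, -165.2, 4.5]
orientation: [[-0.25, 0.968, 0.001], [0.968, 0.25, -0.0], [-0.0, 0.001, -1.0]]
force: [0.4, 0.7, 0.3]
grip_width: 43.8
grasp_force: 0.0
```

Request:
{"op": "move_arm", "data": {
  "plan": [
    [-1,[0,0,0],0],
    [-1,[0,0,0],0],
    [-1,[0,0,0],0],
    [-1,[0,0,0],0],
    [-1,[0,0,0],0]
  ]
}}

```text
time: 43.65
ee_pos: [444.5, -165.2, 4.3]
orientation: [[-0.249, 0.968, 0.001], [0.968, 0.249, 0.0], [-0.0, 0.001, -1.0]]
force: [-1.2, 0.2, 7.8]
grip_width: 23.6
grasp_force: 20.0
```

Request:
{"op": "move_arm", "data": {
  "plan": [
    [-1,[0,0,-40],0],
    [-1,[0,0,-90],0],
    [-1,[0,0,-140],0],
    [-1,[0,0,-190],0],
    [-1,[0,0,-196],0]
  ]
}}

```text
time: 44.28
ee_pos: [445.6, -165.7, 202.6]
orientation: [[-0.249, 0.968, 0.006], [0.968, 0.249, 0.0], [-0.001, 0.006, -1.0]]
force: [0.6, 0.0, -0.7]
grip_width: 23.6
grasp_force: 20.0
```

Request:
{"op": "move_arm", "data": {
  "plan": [
    [-1,[23,37,0],0.03],
    [-1,[46,73,0],0.05],
    [-1,[69,110,0],0.08],
    [-1,[92,147,0],0.11],
    [-1,[115,184,0],0.13]
  ]
}}

```text
time: 44.9
ee_pos: [593.7, -6.7, 198.2]
orientation: [[-0.121, 0.993, -0.002], [0.993, 0.121, 0.0], [0.0, -0.002, -1.0]]
force: [-0.2, 0.2, -0.1]
grip_width: 23.8
grasp_force: 20.0
```

Request:
{"op": "move_arm", "data": {
  "plan": [
    [-1,[32,33,0],0.02],
    [-1,[32,33,0],0.02],
    [-1,[32,33,30],0.02],
    [-1,[32,33,30],0.02]
  ]
}}

```text
time: 45.4
ee_pos: [620.0, 27.1, 167.0]
orientation: [[-0.101, 0.995, -0.005], [0.995, 0.101, -0.001], [-0.0, -0.005, -1.0]]
force: [-0.5, -0.4, 0.4]
grip_width: 23.9
grasp_force: 20.0
```

```bash
python3 -c "
from h import *
to(*stn(10,24,44),5.9)
print(robot.read_state()['grasp_force'])
s=np.load('w10.npz')
# heights in well from w10
v,u=np.mgrid[120:300,230:410];W=np.array([inst(dep(s,a,b)) for a,b in zip(u.ravel(),v.ravel())])
m=(abs(W[:,0])<44)&(abs(W[:,1])<54)&(W[:,2]<70)
H=np.full((11,9),0)
for p in W[m]:
  i=int((p[1]+55)//10);j=int((p[0]+45)//10); H[i,j]=max(H[i,j],p[2])
print(H[::-1])"
```

```text
t 45.4 tcp [620.   27.1 167. ] yaw 5.8 q7 17.6 w 23.9 F [-0.5 -0.4  0.4] | shift [  1.8  13.3 122.9] spin -0.002
19.999746680259705
[[54 54 54 53 54 53 54 54 54]
 [ 8  7 22 24 24  7  7  7 54]
 [ 7  7 22 23 22 24 23 23 18]
 [ 7  7 27 27 27 23 23 22 20]
 [ 7  7 27 27 27 23 23 21 23]
 [ 7  7 27 28 27 20  8  7 16]
 [ 8  7  8 47 46 47  7  7 17]
 [ 8  7  7 47 47 47  7  7 32]
 [ 8  7  7 47 47 47  7  7 36]
 [ 7  7  7 23 23 24  7  7 39]
 [ 8  7  7 23 23 22  7  7 39]]
```

The height map shows every relay in the well below 47 mm. I'll set the fourth flat on S2 (top at 23) at x 13, y 26.

Request:
{"op": "move_arm", "data": {
  "plan": [
    [-1,[4,16,0],0],
    [-1,[4,16,45],0],
    [-1,[4,16,90],0],
    [-1,[4,16,120],0],
    [-1,[4,16,125],0]
  ]
}}

```text
time: 46.02
ee_pos: [636.5, 32.8, 43.4]
orientation: [[-0.101, 0.995, -0.003], [0.995, 0.101, -0.001], [-0.0, -0.003, -1.0]]
force: [0.7, 0.5, -0.0]
grip_width: 23.9
grasp_force: 20.0
```

Request:
{"op": "move_arm", "data": {
  "plan": [
    [-1,[0,0,4],0],
    [-1,[0,0,8],0],
    [-1,[0,0,8],0]
  ]
}}

```text
time: 46.4
ee_pos: [638.2, 33.5, 37.4]
orientation: [[-0.102, 0.995, 0.001], [0.995, 0.102, 0.0], [0.0, 0.001, -1.0]]
force: [-0.0, -0.2, -0.9]
grip_width: 23.8
grasp_force: 20.0
```

Request:
{"op": "move_arm", "data": {
  "plan": [
    [-0.25,[0,0,0],0],
    [-0.25,[0,0,0],0],
    [-0.25,[0,0,0],0],
    [-0.25,[0,0,-20],0],
    [-0.25,[0,0,-60],0]
  ]
}}

```text
time: 47.02
ee_pos: [637.0, 33.3, 97.1]
orientation: [[-0.102, 0.995, -0.002], [0.995, 0.102, -0.001], [-0.0, -0.002, -1.0]]
force: [0.9, 0.9, 1.2]
grip_width: 32.7
grasp_force: 0.0
```

Request:
{"op": "move_arm", "data": {
  "plan": [
    [0,[0,0,-30],0],
    [0,[0,0,-70],0],
    [0,[0,0,-110],0],
    [0,[0,0,-110],0]
  ]
}}

```text
time: 47.52
ee_pos: [639.8, 32.8, 211.5]
orientation: [[-0.101, 0.995, 0.007], [0.995, 0.101, 0.001], [0.0, 0.007, -1.0]]
force: [0.2, 0.8, -0.1]
grip_width: 43.7
grasp_force: 0.0
```

```bash
python3 -c "
from h import *
s=snap('wrist','w11'); q=snap('top','top11')
v,u=np.mgrid[100:300,220:420];W=np.array([inst(dep(s,a,b)) for a,b in zip(u.ravel(),v.ravel())])
m=(abs(W[:,0])<44)&(abs(W[:,1])<54)&(W[:,2]<70)
H=np.full((11,9),0)
for p in W[m]:
  i=int((p[1]+55)//10);j=int((p[0]+45)//10); H[i,j]=max(H[i,j],p[2])
print(H[::-1])
for p in((450,291),(430,165),(445,-163),(450,-298)): relay(q,*p,R=50)
im=q['im'].astype(int);d=(im.max(2)<60);d[:205]=0;d[280:]=0
n,l,st,c=cv2.connectedComponentsWithStats(d.astype(np.uint8))
print([(c[i].round(),st[i][4]) for i in range(1,n) if st[i][4]>12])
# handle position
k=(abs(W[:,0])<15)&(W[:,1]>80)&(W[:,2]>94)&(W[:,2]<108);Q=W[k]
print('handle',Q.min(0),Q.max(0),np.median(Q,0),k.sum())
to(*stn(0,141,100),5.9)
cv2.imwrite('pics/w11.png',s['im'][60:340,160:480][...,::-1])"
```

```text
[[54 53 54 53 54 54 54 53 54]
 [ 7  8 22 24 23 38 38 38  7]
 [ 7  7 22 23 23 39 39 39  7]
 [ 8  7 26 27 26 40 40 39  8]
 [ 7  7 27 28 27 22 22 22  7]
 [ 8  7 26 25 26 22  7  7  7]
 [ 7  7  7 46 47 46  7  7  7]
 [ 8  7  7 47 47 47  7  7  7]
 [ 7  7  7 47 47 46  7  7 19]
 [ 7  7  7 23 23 23  8  7 22]
 [ 7  7  7 23 23 23  7  7 24]]
none 1
none 0
none 0
none 0
[(array([174., 210.]), np.int32(84)), (array([184., 218.]), np.int32(93)), (array([292., 240.]), np.int32(2820)), (array([465., 218.]), np.int32(14)), (array([ 50., 259.]), np.int32(255)), (array([604., 269.]), np.int32(1374))]
handle [-6.42465428 97.33878963 98.72723963] [  5.95905951 108.96321991 103.32060525] [ -0.19090913 103.55490414 101.4392293 ] 201
t 47.62 tcp [637.9  33.5 207.7] yaw 5.84 q7 16.2 w 44.0 F [-0.5 -0.5 -0.3] | shift [114.1 -16.  107.7] spin -0.001
```

View pics/w11.png

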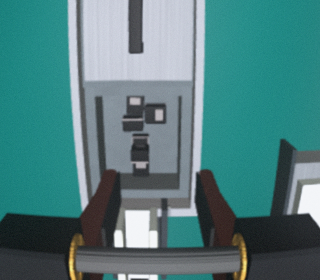

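The mat is clear and everything in the well is below 47 mm; the grab bar is at crop (135, 0–52). Now back over the hatch handle for a measure.

Request:
{"op": "move_arm", "data": {
  "plan": [
    [0,[40,-5,0],0],
    [0,[80,-10,0],0],
    [0,[108,-16,0],0],
    [0,[108,-16,0],0],
    [0,[108,-16,0],0]
  ]
}}

```text
time: 48.25
ee_pos: [610.8, 138.0, 206.2]
orientation: [[-0.101, 0.995, -0.001], [0.995, 0.101, -0.001], [-0.001, -0.001, -1.0]]
force: [0.8, 0.2, 0.5]
grip_width: 44.0
grasp_force: 0.0
```

```bash
cat >> h.py <<'E'
def handle(s,zlo,zhi):
    v,u=np.mgrid[60:300,220:420];W=np.array([inst(dep(s,a,b)) for a,b in zip(u.ravel(),v.ravel())])
    k=(abs(W[:,0])<15)&(W[:,2]>zlo)&(W[:,2]<zhi)&(W[:,1]>-45);Q=W[k]
    print('handle x',np.percentile(Q[:,0],[1,50,99]).round(1),'y',np.percentile(Q[:,1],[1,50,99]).round(1),'z',np.median(Q[:,2]).round(1))
E
python3 -c "
from h import *
handle(np.load('w1.npz'),88,100)
s=snap('wrist','w12');handle(s,95,108);to(*stn(0,136,77),5.9)"
```

```text
handle x [-8.1 -1.6  4.3] y [-37.4  -3.7  30.9] z 94.8
handle x [-5.7 -0.1  5.4] y [ 99.5 134.6 167. ] z 101.8
t 48.3 tcp [611.  137.5 206.4] yaw 5.74 q7 5.9 w 43.9 F [-0.5 -0.1 -0.4] | shift [  3.1   0.4 129.4] spin -0.003
```

Request:
{"op": "move_arm", "data": {
  "plan": [
    [0,[1,0,45],0],
    [0,[1,0,90],0],
    [0,[1,0,120],0],
    [0,[1,0,129],0],
    [0,[1,0,129],0]
  ]
}}

```text
time: 48.92
ee_pos: [611.2, 139.1, 77.9]
orientation: [[-0.1, 0.995, -0.0], [0.995, 0.1, -0.001], [-0.001, -0.0, -1.0]]
force: [0.0, 0.6, 0.5]
grip_width: 44.0
grasp_force: 0.0
```

Request:
{"op": "move_arm", "data": {
  "plan": [
    [-1,[0,0,0],0],
    [-1,[0,0,0],0],
    [-1,[0,0,0],0],
    [-1,[0,0,0],0],
    [-1,[0,0,0],0]
  ],
  "grip_force": 40
}}

```text
time: 49.55
ee_pos: [610.9, 140.4, 78.1]
orientation: [[-0.102, 0.995, 0.0], [0.995, 0.102, 0.0], [0.0, 0.0, -1.0]]
force: [-1.2, 1.0, 4.6]
grip_width: 11.5
grasp_force: 40.0
```

Request:
{"op": "move_arm", "data": {
  "plan": [
    [-1,[0,0,-3],0],
    [-1,[0,0,-6],0],
    [-1,[0,0,-8],0],
    [-1,[0,0,-8],0]
  ]
}}

```text
time: 50.05
ee_pos: [610.9, 140.2, 85.7]
orientation: [[-0.102, 0.995, 0.0], [0.995, 0.102, -0.0], [-0.0, 0.0, -1.0]]
force: [0.8, 1.2, -3.7]
grip_width: 11.3
grasp_force: 40.0
```

```bash
python3 -c "
from h import *
s=snap('wrist','w13');handle(s,98,116);to(*stn(-1,-2,80),5.9);print(inst(robot.read_state()['ee_pos']))"
```

```text
handle x [-13.1   0.5  14.2] y [115.5 146.6 167.2] z 109.3
t 50.1 tcp [610.8 140.3  85.6] yaw 5.85 q7 10.3 w 11.8 F [-0.2 -0.3 -3.2] | shift [-137.8   -0.6    5.6] spin -0.001
[ -0.23529426 135.80995603  85.61801429]
```

Request:
{"op": "move_arm", "data": {
  "plan": [
    [-1,[-15,0,0],0],
    [-1,[-35,0,0],0],
    [-1,[-55,0,0],0],
    [-1,[-75,0,0],0],
    [-1,[-90,0,0],0]
  ]
}}

```text
time: 50.72
ee_pos: [620.1, 48.5, 85.7]
orientation: [[-0.1, 0.995, 0.0], [0.995, 0.1, -0.0], [-0.0, 0.0, -1.0]]
force: [0.2, 0.2, -3.2]
grip_width: 11.9
grasp_force: 40.0
```

Request:
{"op": "move_arm", "data": {
  "plan": [
    [-1,[-15,0,0],0],
    [-1,[-30,-1,0],0],
    [-1,[-42,-1,0],0],
    [-1,[-47,-1,0],0],
    [-1,[-47,-1,0],0]
  ]
}}

```text
time: 51.35
ee_pos: [623.8, 3.7, 85.6]
orientation: [[-0.102, 0.995, -0.0], [0.995, 0.102, 0.0], [0.0, -0.0, -1.0]]
force: [0.1, 0.4, -3.0]
grip_width: 11.5
grasp_force: 40.0
```

Request:
{"op": "move_arm", "data": {
  "plan": [
    [-1,[0,0,3],0],
    [-1,[0,0,6],0],
    [-1,[0,0,9],0],
    [-1,[0,0,12],0],
    [-1,[0,0,12],0]
  ]
}}

```text
time: 51.98
ee_pos: [623.5, 3.9, 73.3]
orientation: [[-0.102, 0.995, -0.001], [0.995, 0.102, -0.0], [0.0, -0.001, -1.0]]
force: [-0.2, -0.2, -2.5]
grip_width: 11.9
grasp_force: 40.0
```

```bash
python3 -c "
from h import *
to(*stn(-1,-1,72),5.9);print(inst(robot.read_state()['ee_pos']))"
```

```text
t 51.98 tcp [623.5   3.9  73.3] yaw 5.85 q7 23.3 w 11.9 F [-0.2 -0.2 -2.5] | shift [0.1 0.6 1.3] spin -0.001
[-1.58311254 -1.09825103 73.27736864]
```

The hatch hangs free in the recess, so I'll lower the last bit and release.

Request:
{"op": "move_arm", "data": {
  "plan": [
    [-1,[0,0,2],0],
    [-1,[0,0,3],0],
    [-1,[0,0,3],0]
  ]
}}

```text
time: 52.35
ee_pos: [623.8, 3.8, 71.1]
orientation: [[-0.102, 0.995, 0.0], [0.995, 0.102, 0.0], [0.0, 0.0, -1.0]]
force: [-1.6, 0.5, 3.8]
grip_width: 11.8
grasp_force: 40.0
```

Request:
{"op": "move_arm", "data": {
  "plan": [
    [-0.4,[0,0,0],0],
    [-0.4,[0,0,0],0],
    [-0.4,[0,0,0],0],
    [-0.4,[0,0,0],0]
  ]
}}

```text
time: 52.85
ee_pos: [623.9, 3.8, 70.6]
orientation: [[-0.102, 0.995, 0.0], [0.995, 0.102, -0.0], [-0.0, 0.0, -1.0]]
force: [-0.1, -0.5, -0.6]
grip_width: 26.1
grasp_force: 0.0
```

Request:
{"op": "move_arm", "data": {
  "plan": [
    [-0.4,[0,0,-30],0],
    [-0.4,[0,0,-80],0],
    [0,[0,0,-130],0],
    [0,[0,0,-140],0],
    [0,[0,0,-140],0]
  ]
}}

```text
time: 53.48
ee_pos: [623.9, 4.1, 210.7]
orientation: [[-0.102, 0.995, 0.001], [0.995, 0.102, 0.001], [0.001, 0.001, -1.0]]
force: [0.2, 0.1, -0.1]
grip_width: 43.7
grasp_force: 0.0
```

```bash
python3 -c "
from h import *
to(*stn(0,0,72),5.9)
s=snap('wrist','w14');handle(s,85,103);q=snap('top','t14')
for x in(-45,45):
  for y in(-30,55):
    u,v=proj(s,stn(x,y-3,59)); print(x,y,inst(dep(s,u,v)).round(1))
cv2.imwrite('pics/w14c.png',s['im'][60:400,120:520][...,::-1])"
```

```text
t 53.48 tcp [623.9   4.1 210.7] yaw 5.86 q7 18.2 w 43.7 F [ 0.2  0.1 -0.1] | shift [  0.9   1.1 138.7] spin -0.001
handle x [-6.2 -0.7  5.1] y [-39.2  -2.5  29.9] z 94.8
-45 -30 [-45.1 -33.2  58.6]
-45 55 [-45.1  52.   58.6]
45 -30 [ 44.9 -32.8  59.5]
45 55 [45.1 51.9 58.3]
```

View pics/w14c.png

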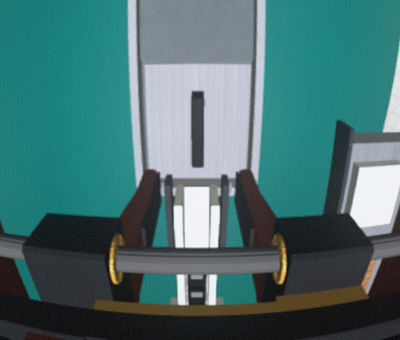

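The hatch lies flush: its top reads about 58.6 mm at four points, and its handle at crop (197, 92–167) is back where it started. The bin is level and the mat is clear.

```bash
python3 -c "
from bench import robot
print(robot.close_job())"
```

```text
the job is handed in; nothing more can be done
None
```

The job is handed in: R1–R3 and all four spilled relays are in the well, R4–R6 are still in the level bin, and the hatch is flush in its seat. These are my own camera measurements; `close_job()` returned no verdict.

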